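# Load the drilling jig from the blocked bar magazine

### The arm

A 6-joint arm with a two-finger parallel gripper is mounted at the origin on the work surface. World frame = base frame: x ahead of the robot, y to its left, z up, the work surface at z = 0. Lengths are in m, angles in degrees, forces in N, time in s.
With the tool pointing down it reaches from about 0.25 to 0.725 m from the base axis. Payload 9.7 kg.
Tool frame: the origin (TCP) lies midway between the tips of the shut fingers; the grasp point (between the pads) lies 19 mm behind it (bot.pinch_z is the distance from the TCP to the grasp point, in m); z points along the fingers, y is the direction in which the jaws open and shut (so a half turn about z gives the same grasp; the last joint's range is limited). The gripper opens to 85 mm and grips with 20 to 120 N. Pads are 22 mm wide; open, the fingers measure 114 mm over their backs; the gripper's body (76 mm by 85 mm) begins 54 mm behind the grasp point. The pads swing forward as they close: fully open they stand 13 mm farther back than shut.
Start: joints at [70.703, 4.979, 10.078, 95.1, 0, 90], TCP at [0.182, 0.519, 0.231] pointing down, gripper open.
Joint ranges: [-179.16, 179.16], [-48.56, 103.87], [-65.8, 70.77], [-126.05, 130.52], [-82.76, 87.17], [-180, 180]. Speed limits (degrees/s): [127.2, 127.2, 147.25, 180, 180, 180].

### API

Orientations are given as [roll, pitch, yaw] about the fixed x, y, z axes, in that order (R = Rz(yaw) Ry(pitch) Rx(roll)).
In Python, from workcell import bot, imaging gives the robot as it stands.
- The arm moves only by the tool servo_tool, never from a script. Its argument "moves" is a list that holds one entry, the list of rows, each a list of 7 numbers: the turn, a rotation vector about the tool's x, y, z in rad, then the shift along the tool's x, y, z in cm, then the finger opening in cm, from 0 to 8.54. A call has 1 to 12 rows; each row shifts and turns the pose as measured when the row begins, along the tool's axes as they then stand; what a row does not reach is not made up. A row lasts 1/12 s, in which the tool goes at most 41.7 mm and 7.16 degrees, less where a joint would pass 70% of its speed; a pose out of reach is approached as far as the arm can. A call is refused whole if a number of a shift passes 4.17 or a number of a turn 0.125, either way. A call with a gripper value outside its range is refused whole. The fingers move at their own pace and stop on an object; "force" is the grip in N (left out, the last holds). Time passes only in rows, so rows that do not move let the fingers close. It gives the time, the measured TCP pose, the force and the opening at its end, in the units of the state.
- bot.get_obs(): the state, without advancing time (a new reading comes with each control period).
- imaging.camera(name): name is "scene" or "side" or "wrist"; returns the picture (420x560x3 uint8, blue, green, red); there is no depth.
- imaging.calibration(name): a dict with "fx", "fy", "cx", "cy" (pixels), "camera_from_world" (4x4, takes a point from world to camera coordinates). Camera axes: x right, y down, z forward; pixel columns grow to the right and rows downward; lengths in m; the calibration is good to about 2 mm. A picture is of the moment at which its call begins: read the wrist's pose just before it. calibration takes no time and is no camera call; for the wrist camera it gives the pose at the moment of the call.
- bot.job_done(): hands the job in, once; it reports no verdict.
The state is a dict: "time": time; "q": joint angles; "qd": joint speeds; "joint_efforts": joint torques, N m; "ee_pos": TCP position; "tcp_rot": TCP orientation; "wrist_force": force on the tool from outside, world axes, zero at the start; "torque": the same for the moment, N m; "opening": finger opening in m.
Only numpy, scipy, OpenCV 4.12 (cv2) and the standard library are available. Lean on these libraries where they do the work, as an engineer would, in place of code of your own. Each camera call takes 0.05 s, during which the arm holds its last target.

### The job

The drilling jig needs its next blank, but the jar, the tin and the screw box stand in front of the bar magazine: first set all three upright on the sheet of cardboard. Then draw the lowest bar straight out under the front lips, leaving the bars above it in the magazine, and lay it flat in the jig with its end close to the end stop. Finally put the jar, the tin and the screw box each back upright where it stood before.

Things in the scene. Friction and masses are not known exactly. Their poses are not given: they have to be found in the camera images.
- magazine: (mm) Fixed grey bar magazine 130x51, 74 high. Origin: underside centre; x runs from its front (x=-65, facing the robot) to its back. Floor 28 above the table, ends at x=-63. Four flat bars lie on it, stacked, along x, top at 68; two front lips hold back the upper three, the lowest slides out to -x through a 14 high slot under them; then the others drop 10. Side faces y=+-25.5; feet to y=+-48 at x 23 to 57.
- bar: The lowest bar: loose aluminium flat bar 120 (x) x 40 (y) x 10 (z), 0.13 kg. Origin: underside centre. It pokes 40 to 44 out of the magazine's front in free air, underside 28 above the table, where it can be gripped across its 40 width. Draw it some 80 further along the magazine's -x, level, before lifting.
- bar_top: The uppermost of the four equal bars in the magazine (two more lie between it and the lowest). Origin: underside centre. It stays in the magazine and ends 10 lower.
- jig: Fixed steel drilling jig. Origin: on the table under the middle of a bar lying 3 short of the stop. Bar lies along x on a rest 26 wide, x=-15 to 62, top at z=30; end stop at x=63 and two cheeks (x 37 to 63, inner faces y=+-25), all 44 high. Open toggle clamp behind, to x=180, z=108. The bar's -x end (robot's side) overhangs by 45, nothing under it: room for fingers. Base plate 90 wide, 8 thick, from x=-15.
- cardboard: Fixed flat sheet of brown cardboard, 290 (x) x 170 (y) x 5 thick: the side area. Origin: underside centre. It lies on one side of the magazine, the jig on the other, either way round.
- jar: White plastic screw jar with a black lid, 62 mm diameter, 76 mm high, 0.15 to 0.3 kg, loose. Origin: centre of its underside, z up.
- tin: Plain round metal tin, 54 mm diameter (55 over the rims), 80 mm high, 0.2 to 0.4 kg, loose. Origin: centre of its underside, z up.
- screw_box: Red plastic box, square and open, with screws in it, 58 x 58 mm, 54 mm high, 0.17 to 0.35 kg, loose. Origin: centre of its underside, x and y square to its sides, z up.
Mind the look-alikes: they are no part of the job. Leave any orange or red look-alike of the bar_top alone.

How it is judged:
By the outcome, as a careful person would: the job done as asked, in the order asked, and still so for the second after the job is handed in, with the robot touching nothing.
It also fails if it takes over 134 s, if anything falls off the work surface, if the arm or the gripper's body presses on something with over 40 N, if the wrist force passes 120 N, or if a joint passes its speed limit or range.

## Working session

There is one attempt and no reset: what is moved stays moved. The work goes in short steps, Python scripts to look and compute and a tool call to move; the robot and the scene stay as the last step left them, time stands still between calls to the robot, and variables do not carry over. Pictures are saved under pics/ and viewed, and the job is handed in when it is done.

Besides the shell and the picture viewer there is one more tool, called after "Request:" by a JSON object that holds its "api" and its "payload", one argument or row to a line. servo_tool: Moves the arm, as the interface text tells. Its arguments: {"type":"object","properties":{"moves":{"type":"array","items":{"type":"array","items":{"type":"array","items":{"type":"number"}}}},"force":{"type":"number"}},"required":["moves"]}

```bash
ls; mkdir -p pics; python3 - <<'E'
from workcell import bot, imaging
import cv2
o=bot.get_obs();print(o, bot.pinch_z)
for n in ["scene","side","wrist"]:
    c=imaging.calibration(n);print(n,c)
    cv2.imwrite(f"pics/{n}0.png",imaging.camera(n))
E
```

```text
pics
{'time': 0.0, 'q': array([ 7.07033104e+01,  5.01184137e+00,  1.00331818e+01,  9.50984295e+01,
       -8.57798247e-04,  9.00016177e+01]), 'qd': array([ 0.06073785,  0.03072161,  0.0335035 , -0.0439512 ,  0.0201152 ,
        0.05804864]), 'joint_efforts': array([-4.70951636e-04, -5.20390606e+01,  4.64803219e+01,  1.63072301e-02,
        2.56154999e-05, -3.57394200e-06]), 'ee_pos': array([0.18168168, 0.51888464, 0.23056455]), 'tcp_rot': array([-1.79922911e+02,  8.59974022e-04,  1.60701694e+02]), 'wrist_force': array([ 0.24794379, -0.327989  ,  0.42204492]), 'torque': array([ 0.02682205, -0.03869775,  0.00234506]), 'opening': 0.08532933586080269} 0.0187
scene {'fx': 402.15064046748654, 'fy': 402.15064046748654, 'cx': 281.5824800984282, 'cy': 210.59877467786856, 'camera_from_world': array([[ 0.63273063,  0.7743325 , -0.00781896, -0.38277748],
       [ 0.65798822, -0.54293117, -0.52180191, -0.35647245],
       [-0.40829333,  0.32501527, -0.85303085,  1.14471818],
       [ 0.        ,  0.        ,  0.        ,  1.        ]])}
side {'fx': 530.5073250225436, 'fy': 530.5073250225436, 'cx': 277.1322636450547, 'cy': 214.65007492022028, 'camera_from_world': array([[-0.96186218, -0.27345066,  0.00677298,  0.53476144],
       [-0.1951907 ,  0.66881527, -0.717347  ,  0.17487848],
       [ 0.19162914, -0.69131098, -0.69668314,  0.98856293],
       [ 0.        ,  0.        ,  0.        ,  1.        ]])}
wrist {'fx': 326.55246776809554, 'fy': 326.55246776809554, 'cx': 276.9196769792725, 'cy': 203.98974672818355, 'camera_from_world': array([[ 3.30724017e-01,  9.43727351e-01, -5.58124991e-04,
        -5.49594962e-01],
       [ 9.02352185e-01, -3.16051015e-01,  2.93039742e-01,
        -3.91275009e-02],
       [ 2.76373223e-01, -9.74189059e-02, -9.56100098e-01,
         3.77885840e-01],
       [ 0.00000000e+00,  0.00000000e+00,  0.00000000e+00,
         1.00000000e+00]])}
```

View pics/scene0.png

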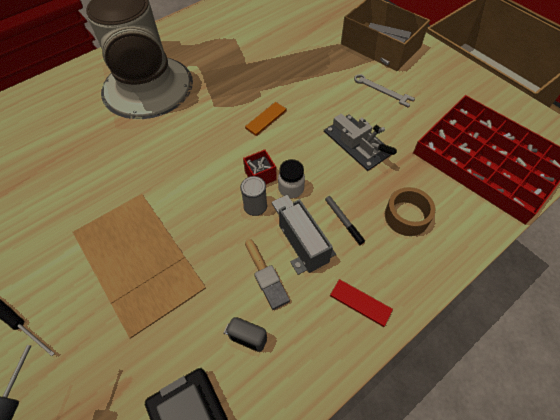

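View pics/side0.png

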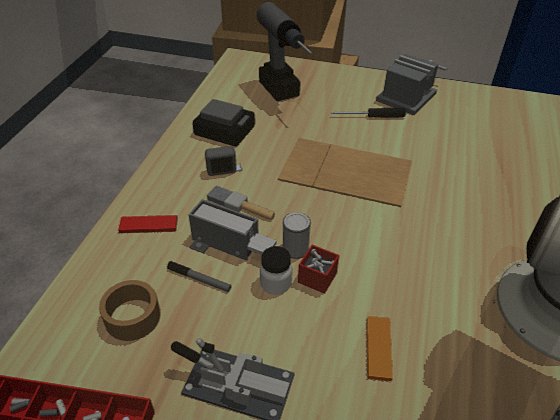

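View pics/wrist0.png

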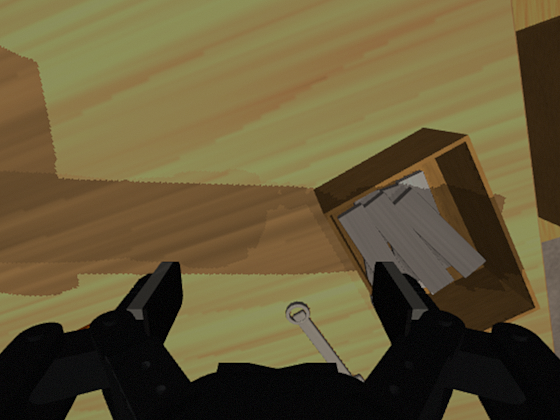

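```bash
cat > h.py <<'E'
from workcell import bot, imaging
import cv2, numpy as np
def px(n,p,c=None):
    c=c or imaging.calibration(n);T=c["camera_from_world"];q=T[:3,:3]@np.array(p,float)+T[:3,3]
    return np.array([c["fx"]*q[0]/q[2]+c["cx"],c["fy"]*q[1]/q[2]+c["cy"]])
def ray(n,u,v,z,c=None):
    c=c or imaging.calibration(n);T=c["camera_from_world"];R=T[:3,:3];o=-R.T@T[:3,3]
    d=R.T@np.array([(u-c["cx"])/c["fx"],(v-c["cy"])/c["fy"],1]);return o+d*(z-o[2])/d[2]
E
python3 - <<'E'
from h import *
print(px("scene",[0,0,0]),px("side",[0,0,0]))
a=cv2.imread("pics/scene0.png");b=cv2.imread("pics/side0.png")
cv2.imwrite("pics/a1.png",cv2.resize(a[140:280,230:370],(800,600)[::-1] and (600,600),interpolation=cv2.INTER_CUBIC))
cv2.imwrite("pics/b1.png",cv2.resize(b[180:300,180:340],(800,600),interpolation=cv2.INTER_CUBIC))
cv2.imwrite("pics/a2.png",cv2.resize(a[100:180,310:410],(800,640),interpolation=cv2.INTER_CUBIC)[:600])
cv2.imwrite("pics/b2.png",cv2.resize(b[330:420,165:305],(800,514),interpolation=cv2.INTER_CUBIC))
E
```

```text
[147.10902537  85.36653313] [564.10930207 308.49773173]
```

View pics/a1.png

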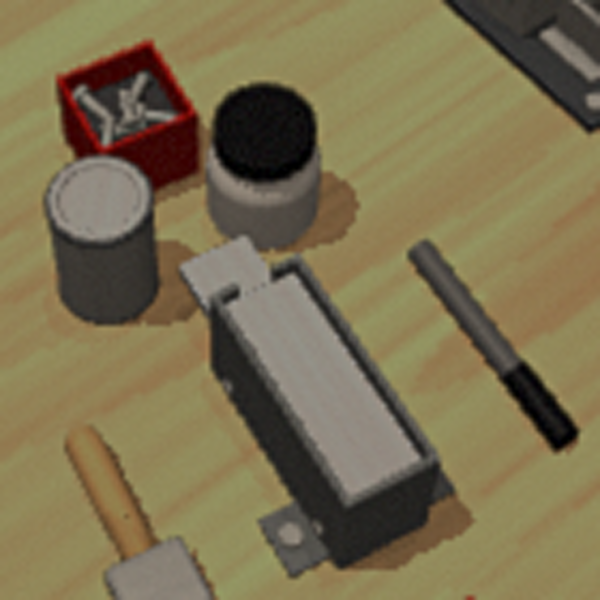

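View pics/b1.png

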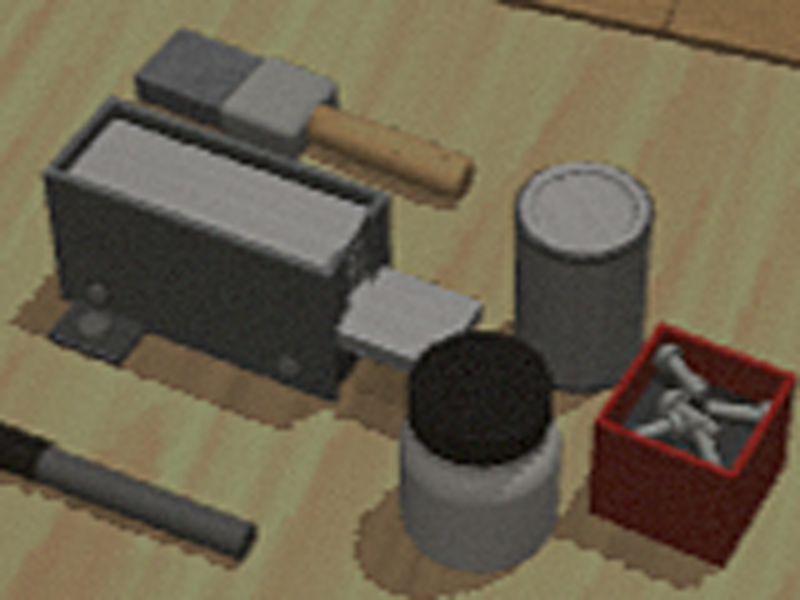

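View pics/a2.png

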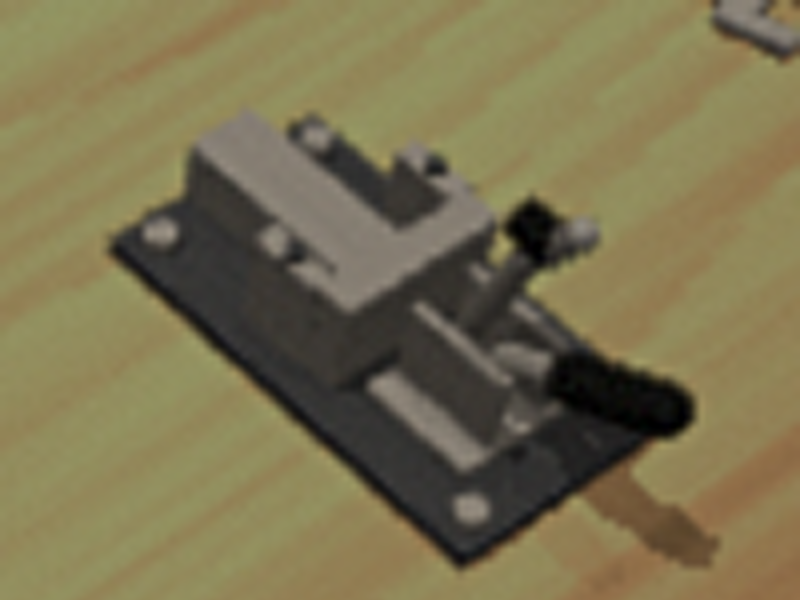

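View pics/b2.png

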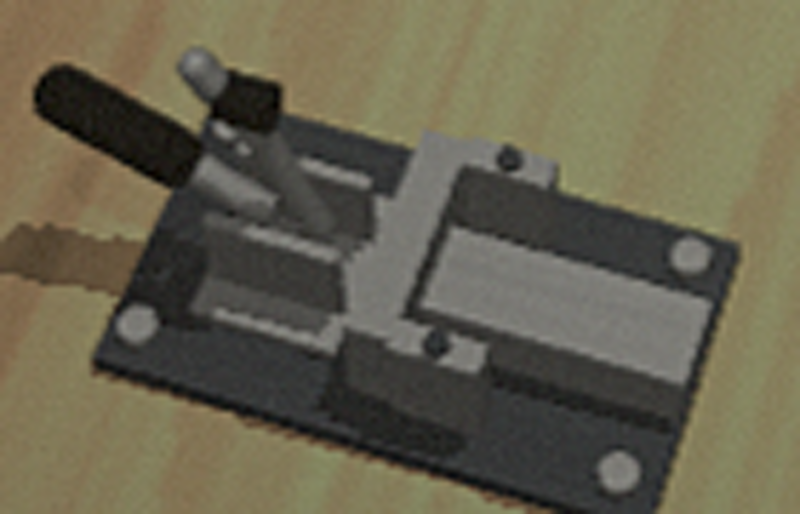

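```bash
cat > fit.py <<'E'
from h import *
from scipy.optimize import least_squares
CAL={n:imaging.calibration(n) for n in("scene","side")}
A=lambda U,V:("scene",(U+.5)/4.2857-.5+230,(V+.5)/4.2857-.5+140)
B=lambda U,V:("side",(U+.5)/5-.5+180,(V+.5)/5-.5+180)
A2=lambda U,V:("scene",(U+.5)/8-.5+310,(V+.5)/8-.5+100)
B2=lambda U,V:("side",(U+.5)/5.714-.5+165,(V+.5)/5.714-.5+330)
S=lambda u,v:("scene",u,v); D=lambda u,v:("side",u,v)
def fit(name,obs,x0):
    def res(p):
        c,s=np.cos(p[2]),np.sin(p[2]);r=[]
        for (x,y,z),(n,u,v) in obs:
            w=[p[0]+c*x-s*y,p[1]+s*x+c*y,z]
            r+=list(px(n,w,CAL[n])-[u,v])
        return np.array(r)
    r=least_squares(res,x0,loss="soft_l1",f_scale=1.)
    print(name,np.round(r.x[:2]*1e3,1),round(np.degrees(r.x[2]),1),"res px",np.round(res(r.x),1).tolist());return r.x
if __name__=="__main__":
    for n,o,z in(("tin",[A(100,199.5),B(585,212)],.080),("jar",[A(265,127),B(481,384)],.076)):
        for q in o: print(n,q[0],np.round(ray(*q,z)*1e3,1))
        fit(n,[((0,0,z),q) for q in o],[.45,.0,0])
    h=.029
    for q in(A(58,77),A(152,42),A(198,117),B(663,325),B(793,377),B(735,473),B(596,423)): print("box",np.round(ray(*q,.054)*1e3,1))
    for q in(A(211,300),A(298,258),A(438,462),A(347,497),B(110,98),B(45,172),B(330,270),B(388,197)): print("mag",np.round(ray(*q,.074)*1e3,1))
    for q in(A(180,267),A(245,236),B(480,309)): print("bar",np.round(ray(*q,.038)*1e3,1))
    for q in(A2(190,155),A2(245,110),B2(712,295),B2(685,382)): print("rest",np.round(ray(*q,.030)*1e3,1))
    for q in(A2(110,243),A2(462,562),B2(738,245),B2(658,514),B2(95,362)): print("base",np.round(ray(*q,.008)*1e3,1))
    for q in(S(73,235),S(143,195),S(205,287),S(133,335),D(295,140),D(411,160),D(402,203),D(278,180)): print("card",np.round(ray(*q,.005)*1e3,1))
E
python3 fit.py
```

```text
tin scene [518.9  -8.1  80. ]
tin side [517.9  -3.1  80. ]
tin [518.5  -6.4] 0.0 res px [0.5, -0.5, 0.1, -1.2]
jar scene [534.4  86.6  76. ]
jar side [533.3  90.5  76. ]
jar [533.7  88.5] 0.0 res px [0.4, -0.6, 0.1, -0.8]
box [424.1  32.8  54. ]
box [437.3  87.3  54. ]
box [493.8  74.3  54. ]
box [479.2  23.   54. ]
box [425.7  35.3  54. ]
box [437.   87.5  54. ]
box [492.   78.4  54. ]
mag [ 5.972e+02 -2.000e-01  7.400e+01]
mag [605.6  48.2  74. ]
mag [731.3  25.2  74. ]
mag [718.  -18.7  74. ]
mag [722.9 -18.5  74. ]
mag [731.5  29.4  74. ]
mag [605.5  49.   74. ]
mag [596.1   4.7  74. ]
bar [553.9  13.6  38. ]
bar [560.5  51.8  38. ]
bar [553.6  20.3  38. ]
rest [452.7 295.9  30. ]
rest [449.6 323.1  30. ]
rest [450.9 299.8  30. ]
rest [451.4 326.8  30. ]
base [450.3 265.9   8. ]
base [613.4 260.8   8. ]
base [450.3 270.8   8. ]
base [451.  354.7   8. ]
base [615.4 356.2   8. ]
card [ 325.2 -366.5    5. ]
card [ 329.7 -194.5    5. ]
card [ 611.8 -207.9    5. ]
card [ 604.9 -369.     5. ]
card [ 611.6 -362.2    5. ]
card [ 318.9 -362.8    5. ]
card [ 322.9 -200.8    5. ]
card [ 610.5 -199.     5. ]
```

```bash
cat > f1.py <<'E'
from fit import *
h=.029
fit("box",[((-h,-h,.054),A(58,77)),((-h,h,.054),A(152,42)),((h,h,.054),A(198,117)),((h,-h,.054),B(663,325)),((-h,-h,.054),B(793,377)),((-h,h,.054),B(735,473)),((h,h,.054),B(596,423))],[.46,.055,-.2])
a,b=.065,.0255
fit("mag",[((-a,-b,.074),A(211,300)),((-a,b,.074),A(298,258)),((a,b,.074),A(438,462)),((a,-b,.074),A(347,497)),((a,-b,.074),B(110,98)),((a,b,.074),B(45,172)),((-a,b,.074),B(330,270)),((-a,-b,.074),B(388,197))],[.66,.015,-.2])
fit("barend",[((0,-.02,.038),A(180,267)),((0,.02,.038),A(245,236)),((0,-.02,.038),B(480,309))],[.556,.035,-.2])
c=.013;a=-.015
fit("jig",[((a,-c,.03),A2(190,155)),((a,c,.03),A2(245,110)),((a,-c,.03),B2(712,295)),((a,c,.03),B2(685,382)),((a,-.045,.008),A2(110,243)),((a,-.045,.008),B2(738,245)),((a,.045,.008),B2(658,514))],[.465,.31,0])
x,y=.145,.085
fit("card",[((-x,-y,.005),S(73,235)),((-x,y,.005),S(143,195)),((x,y,.005),S(205,287)),((x,-y,.005),S(133,335)),((x,-y,.005),D(295,140)),((-x,-y,.005),D(411,160)),((-x,y,.005),D(402,203)),((x,y,.005),D(278,180))],[.465,-.283,0])
E
python3 f1.py
```

```text
box [458.5  54.7] -12.5 res px [-0.1, 0.0, 0.4, -0.6, 0.6, -0.7, -0.3, -1.2, 1.2, -0.8, 0.1, 0.8, -0.4, -0.8]
mag [664.1  14.1] -10.1 res px [-0.3, -0.6, 0.5, -0.9, 1.4, -0.4, 0.5, 3.1, 0.4, -1.3, -0.2, -0.6, 0.3, 0.7, 0.9, -1.4]
barend [557.4  33.9] -8.9 res px [0.3, 0.0, 0.7, -0.4, 0.5, -2.3]
jig [465.8 312.2] -0.0 res px [0.4, -1.0, 0.9, -0.1, 0.2, -0.3, 0.6, -0.8, 0.5, -0.1, 0.3, -2.0, -0.4, 1.5]
card [ 466.7 -283.5] -1.2 res px [-0.6, -1.9, -1.7, -1.5, 3.1, -1.4, 0.1, 2.9, 1.5, -1.9, -0.3, -0.7, -0.5, 1.5, -0.9, -0.9]
```

```bash
cat > plan.py <<'E'
import sys,math
from h import *
from scipy.spatial.transform import Rotation as R
def cur():
    o=bot.get_obs();return o["ee_pos"]*1e3,o["tcp_rot"],o
def plan(tgt,yaw,op,vmax=40,dirn=0,p=None,rot=None):
    """print rows to go straight to tgt (mm), tool down at yaw"""
    if p is None: p,rot,_=cur()
    Rc=R.from_euler("xyz",rot,degrees=True)
    dy=(yaw-rot[2]+180)%360-180
    if dirn and dy*dirn<0: dy+=360*dirn
    d=np.array(tgt,float)-p
    n=max(1,math.ceil(np.linalg.norm(d)/vmax),math.ceil(abs(dy)/6.9))
    # first level the tool in the turn too
    rows=[];pos=np.array(p,float);rc=Rc
    for i in range(1,n+1):
        rt=R.from_euler("xyz",[180,0,rot[2]+dy*i/n],degrees=True)
        tv=(rc.inv()*rt).as_rotvec();w=p+d*i/n-pos
        s=rc.inv().apply(w)/10
        rows.append([*np.round(tv,3),*np.round(s,2),op]);pos=pos+w;rc=rt
    print(n,"rows from",np.round(p,1),np.round(rot,1));
    for r in rows: print(str([float(x) for x in r]).replace(" ",""))
    return np.array(tgt,float),np.array([180,0,rot[2]+dy])
def seq(*ws):
    p=rot=None
    for w in ws: p,rot=plan(*w,p=p,rot=rot) if len(w)<5 else plan(w[0],w[1],w[2],w[3],w[4],p=p,rot=rot)
E
python3 - <<'E'
from plan import *
seq(((458.5,54.7,150),-12.5,8.5,40,-1))
E
```

```text
26 rows from [181.7 519.  230.8] [-179.9    0.   160.7]
[-0.001,0.0,0.116,-1.59,-1.33,0.31,8.5]
[0.0,-0.0,0.116,-1.74,-1.14,0.31,8.5]
[-0.0,-0.0,0.116,-1.86,-0.93,0.31,8.5]
[0.0,-0.0,0.116,-1.95,-0.71,0.31,8.5]
[-0.0,-0.0,0.116,-2.02,-0.48,0.31,8.5]
[-0.0,-0.0,0.116,-2.07,-0.24,0.31,8.5]
[0.0,-0.0,0.116,-2.08,0.0,0.31,8.5]
[-0.0,-0.0,0.116,-2.06,0.24,0.31,8.5]
[0.0,-0.0,0.116,-2.02,0.48,0.31,8.5]
[0.0,-0.0,0.116,-1.95,0.71,0.31,8.5]
[0.0,-0.0,0.116,-1.86,0.93,0.31,8.5]
[0.0,-0.0,0.116,-1.74,1.14,0.31,8.5]
[0.0,-0.0,0.116,-1.59,1.34,0.31,8.5]
[-0.0,-0.0,0.116,-1.43,1.51,0.31,8.5]
[0.0,-0.0,0.116,-1.24,1.67,0.31,8.5]
[0.0,-0.0,0.116,-1.04,1.8,0.31,8.5]
[-0.0,-0.0,0.116,-0.82,1.91,0.31,8.5]
[0.0,-0.0,0.116,-0.6,1.99,0.31,8.5]
[0.0,-0.0,0.116,-0.36,2.05,0.31,8.5]
[0.0,-0.0,0.116,-0.12,2.08,0.31,8.5]
[0.0,-0.0,0.116,0.12,2.08,0.31,8.5]
[-0.0,-0.0,0.116,0.36,2.05,0.31,8.5]
[-0.0,-0.0,0.116,0.6,1.99,0.31,8.5]
[-0.0,-0.0,0.116,0.82,1.91,0.31,8.5]
[-0.0,-0.0,0.116,1.04,1.8,0.31,8.5]
[0.0,-0.0,0.116,1.24,1.67,0.31,8.5]
```

Request:
{"api": "servo_tool", "payload": {
  "moves": [
    [[0,0,0.116,-1.6,-1.3,0.2,8.5],[0,0,0.116,-1.7,-1.1,0.2,8.5],[0,0,0.116,-1.9,-0.9,0.2,8.5],[0,0,0.116,-2,-0.7,0.2,8.5],[0,0,0.116,-2,-0.5,0.2,8.5],[0,0,0.116,-2.1,-0.2,0.2,8.5],[0,0,0.116,-2.1,0,0.2,8.5],[0,0,0.116,-2.1,0.2,0.2,8.5],[0,0,0.116,-2,0.5,0.2,8.5],[0,0,0.116,-2,0.7,0.2,8.5],[0,0,0.116,-1.9,0.9,0.2,8.5],[0,0,0.116,-1.7,1.1,0.2,8.5]]
  ]
}}

```text
time: 1.15
ee_pos: [0.3069, 0.2937, 0.2019]
tcp_rot: [-179.9, 0.4, 77.7]
wrist_force: [0.9, 0.5, -0.5]
opening: 0.0849
```

Request:
{"api": "servo_tool", "payload": {
  "moves": [
    [[0,0,0.116,-1.6,1.3,0.3,8.5],[0,0,0.116,-1.4,1.5,0.3,8.5],[0,0,0.116,-1.2,1.7,0.3,8.5],[0,0,0.116,-1,1.8,0.3,8.5],[0,0,0.116,-0.8,1.9,0.3,8.5],[0,0,0.116,-0.6,2,0.3,8.5],[0,0,0.116,-0.4,2.1,0.3,8.5],[0,0,0.116,-0.1,2.1,0.3,8.5],[0,0,0.116,0.1,2.1,0.3,8.5],[0,0,0.116,0.4,2.1,0.3,8.5],[0,0,0.116,0.6,2,0.3,8.5],[0,0,0.116,0.8,1.9,0.3,8.5]]
  ]
}}

```text
time: 2.15
ee_pos: [0.427, 0.0003, 0.1627]
tcp_rot: [-177.8, 0.6, -1.4]
wrist_force: [1.4, 0.5, 0.3]
opening: 0.0851
```

```bash
python3 - <<'E'
from plan import *
seq(((458.5,54.7,110),-12.5,8.5,40,0))
print(bot.get_obs()["time"])
E
```

```text
3 rows from [4.270e+02 3.000e-01 1.627e+02] [-177.8    0.6   -1.4]
[-0.039,0.011,0.064,1.02,-1.77,1.82,8.5]
[-0.0,-0.0,0.065,0.88,-1.9,1.76,8.5]
[0.0,-0.0,0.065,0.76,-1.95,1.76,8.5]
2.15
```

Request:
{"api": "servo_tool", "payload": {
  "moves": [
    [[-0.039,0.011,0.064,1,-1.8,1.2,8.5],[0,0,0.065,0.9,-1.9,1.2,8.5],[0,0,0.06,0.7,-1.9,1,8.5],[0,0,0,0,0,0,8.5],[0,0,0,0,0,0,8.5]]
  ]
}}

```text
time: 2.57
ee_pos: [0.4497, -0.0394, 0.1278]
tcp_rot: [-176.3, 0.4, -7.3]
wrist_force: [-0.2, -0.4, -0.2]
opening: 0.0851
```

```bash
python3 - <<'E'
from plan import *
cv2.imwrite("pics/w1.png",imaging.camera("wrist"))
seq(((458.5,54.7,80),-12.5,8.5,40,0),((458.5,54.7,18),-12.5,8.5,25,0))
E
```

```text
3 rows from [449.6 -39.1 127.8] [-176.3    0.4   -7.2]
[-0.064,0.008,0.03,-0.09,-3.03,1.79,8.5]
[-0.0,-0.0,0.031,-0.2,-3.13,1.59,8.5]
[0.0,-0.0,0.031,-0.29,-3.13,1.59,8.5]
3 rows from [458.5  54.7  80. ] [180.    0.  -12.5]
[0.0,0.0,0.0,0.0,-0.0,2.07,8.5]
[0.0,0.0,0.0,0.0,-0.0,2.07,8.5]
[0.0,0.0,0.0,0.0,-0.0,2.07,8.5]
```

View pics/w1.png

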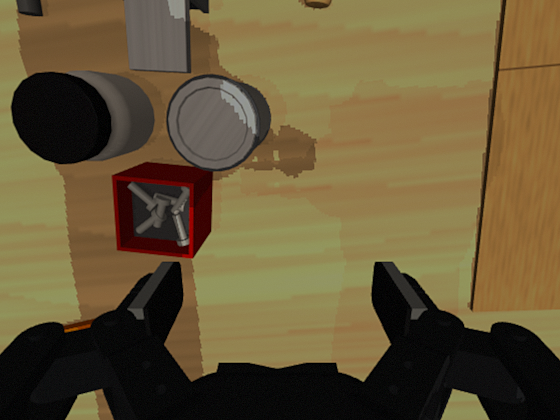

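Request:
{"api": "servo_tool", "payload": {
  "moves": [
    [[0,0,0,0,0,0,8.5],[0,0,0,0,0,0,8.5]]
  ]
}}

```text
time: 2.78
ee_pos: [0.4494, -0.0381, 0.1287]
tcp_rot: [-176.4, 0.4, -7.1]
wrist_force: [-0.3, 0.2, -0.2]
opening: 0.0852
```

Request:
{"api": "servo_tool", "payload": {
  "moves": [
    [[0,0,0,0,-2,0,8.5]]
  ]
}}

```text
time: 2.87
ee_pos: [0.4505, -0.0291, 0.1304]
tcp_rot: [-175.9, 0.4, -6.2]
wrist_force: [0.2, -0.0, 0.3]
opening: 0.0849
```

Request:
{"api": "servo_tool", "payload": {
  "moves": [
    [[0,0,0,0,0,0,8.5]]
  ]
}}

```text
time: 2.95
ee_pos: [0.4508, -0.0276, 0.1311]
tcp_rot: [-175.8, 0.3, -6.1]
wrist_force: [-0.1, 0.6, 1.6]
opening: 0.0849
```

Request:
{"api": "servo_tool", "payload": {
  "moves": [
    [[0,0,0,0,0,0,8.5]]
  ]
}}

```text
time: 3.03
ee_pos: [0.4509, -0.0269, 0.1316]
tcp_rot: [-175.8, 0.3, -6.0]
wrist_force: [0.1, -0.5, -0.4]
opening: 0.0851
```

Request:
{"api": "servo_tool", "payload": {
  "moves": [
    [[-0.06,0,0,0,0,0,8.5]]
  ]
}}

```text
time: 3.12
ee_pos: [0.4501, -0.0358, 0.1319]
tcp_rot: [-178.8, 0.2, -5.2]
wrist_force: [0.5, -0.5, -0.4]
opening: 0.0853
```

Request:
{"api": "servo_tool", "payload": {
  "moves": [
    [[0,0,0,0,0,0,8.5]]
  ]
}}

```text
time: 3.2
ee_pos: [0.4502, -0.0358, 0.1323]
tcp_rot: [-178.9, 0.2, -5.2]
wrist_force: [0.1, -0.6, 0.2]
opening: 0.085
```

Request:
{"api": "servo_tool", "payload": {
  "moves": [
    [[-0.02,0,0.06,0,-3,0,8.5],[0,0,0.06,0,-3,0,8.5],[0,0,0,0,-3,0,8.5],[0,0,0,0,0,0,8.5]]
  ]
}}

```text
time: 3.53
ee_pos: [0.4503, -0.028, 0.1358]
tcp_rot: [-176.1, 0.4, -6.0]
wrist_force: [0.2, 0.2, 0.1]
opening: 0.0845
```

```bash
python3 - <<'E'
from plan import *
seq(((458.5,54.7,90),-12.5,8.5,40,0))
E
```

```text
3 rows from [450.3 -28.  135.8] [-176.1    0.4   -6. ]
[-0.069,0.008,0.038,-0.01,-2.66,1.71,8.5]
[0.0,-0.0,0.038,-0.12,-2.77,1.53,8.5]
[0.0,-0.0,0.038,-0.23,-2.76,1.53,8.5]
```

```bash
python3 - <<'E'
from plan import *
o=bot.get_obs()
for k,v in o.items(): print(k,np.round(v,3))
cv2.imwrite("pics/s1.png",imaging.camera("scene"))
E
```

```text
time 3.533
q [ -6.045  -9.102 -14.223  85.241   3.946 179.945]
qd [-2.635 -0.141 -0.37   0.068 -0.631  0.003]
joint_efforts [  0.162 -36.677  46.81    0.141   0.391   0.   ]
ee_pos [ 0.45  -0.028  0.136]
tcp_rot [-176.054    0.359   -5.99 ]
wrist_force [0.154 0.225 0.09 ]
torque [-0.108  0.001  0.006]
opening 0.085
```

View pics/s1.png

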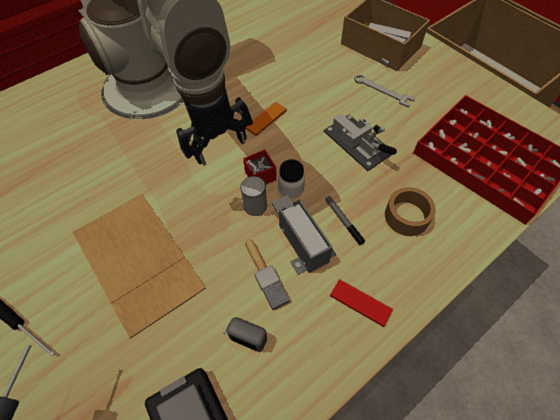

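Request:
{"api": "servo_tool", "payload": {
  "moves": [
    [[-0.06,0,0,0,0,-1,8.5],[0,0,-0.12,0,0,-1,8.5],[0,0,-0.12,0,0,0,8.5],[0,0,-0.12,0,0,0,8.5],[0,0,-0.12,0,0,0,8.5],[0,0,-0.12,0,0,0,8.5],[0,0,-0.12,0,0,0,8.5],[0,0,-0.12,0,0,0,8.5],[0,0,-0.12,0,0,0,8.5],[0,0,-0.12,0,0,0,8.5],[0,0,-0.12,0,0,0,8.5],[0,0,-0.12,0,0,0,8.5]]
  ]
}}

```text
time: 4.58
ee_pos: [0.4491, -0.0385, 0.1563]
tcp_rot: [-179.4, -0.7, 73.1]
wrist_force: [-0.2, -0.2, 0.2]
opening: 0.0848
```

Request:
{"api": "servo_tool", "payload": {
  "moves": [
    [[0,0,-0.12,0,0,0,8.5],[0,0,-0.12,0,0,0,8.5],[0,0,-0.12,0,0,0,8.5],[0,0,-0.12,0,0,0,8.5],[0,0,-0.12,0,0,0,8.5],[0,0,-0.12,0,0,0,8.5],[0,0,-0.12,0,0,0,8.5],[0,0,-0.12,0,0,0,8.5],[0,0,-0.12,0,0,0,8.5],[0,0,-0.12,0,0,0,8.5],[0,0,-0.12,0,0,0,8.5]]
  ]
}}

```text
time: 5.5
ee_pos: [0.4488, -0.0379, 0.1558]
tcp_rot: [179.4, -0.8, 151.9]
wrist_force: [0.7, -0.4, -0.8]
opening: 0.0845
```

```bash
python3 - <<'E'
from plan import *
seq(((458.5,54.7,90),167.5,8.5,40,0))
E
```

```text
3 rows from [448.8 -37.9 155.8] [179.4  -0.8 151.9]
[0.012,-0.013,-0.091,1.14,2.85,2.24,8.5]
[0.0,0.0,-0.091,0.91,2.97,2.19,8.5]
[0.0,0.0,-0.091,0.63,3.04,2.19,8.5]
```

Request:
{"api": "servo_tool", "payload": {
  "moves": [
    [[0.012,-0.013,-0.091,1.1,2.9,1.2,8.5],[0,0,-0.091,0.9,3,1.2,8.5],[0,0,-0.091,0.6,3,1,8.5],[0,0,0,0,0,0,8.5]]
  ]
}}

```text
time: 5.83
ee_pos: [0.4603, 0.0558, 0.1216]
tcp_rot: [180.0, 0.2, 168.4]
wrist_force: [-0.5, 0.2, -0.3]
opening: 0.085
```

```bash
python3 - <<'E'
from plan import *
cv2.imwrite("pics/w2.png",imaging.camera("wrist"))
seq(((458.5,54.7,90),167.5,8.5,40,0))
E
```

```text
1 rows from [460.2  54.3 122.4] [-180.     0.2  168.2]
[-0.001,0.004,0.011,0.19,0.01,3.24,8.5]
```

View pics/w2.png

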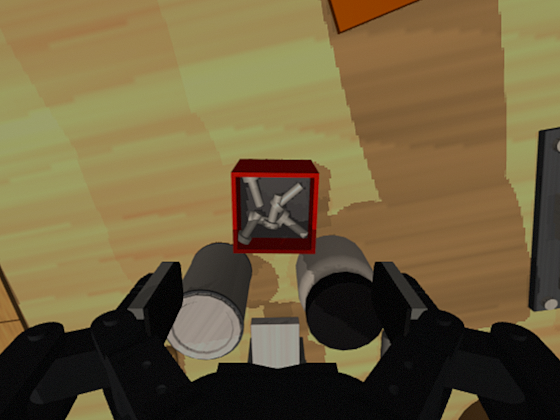

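Request:
{"api": "servo_tool", "payload": {
  "moves": [
    [[0,0,0,0.2,0,2.5,8.5],[0,0,0,0,0,2.5,8.5],[0,0,0,0,0,2.5,8.5],[0,0,0,0,0,2,8.5],[0,0,0,0,0,0,8.5]]
  ],
  "force": 40
}}

```text
time: 6.3
ee_pos: [0.4602, 0.0533, 0.027]
tcp_rot: [180.0, 0.5, 167.9]
wrist_force: [-0.6, -0.6, -0.3]
opening: 0.0851
```

```bash
python3 - <<'E'
from plan import *
seq(((458.5,54.7,18),167.5,8.5,40,0))
E
```

```text
1 rows from [460.2  53.3  27. ] [180.    0.5 167.9]
[0.001,0.009,0.007,0.2,0.1,0.9,8.5]
```

Request:
{"api": "servo_tool", "payload": {
  "moves": [
    [[0,0.009,0.007,0.2,0.1,0.9,8.5],[0,0,0,0,0,0,5],[0,0,0,0,0,0,5],[0,0,0,0,0,0,5],[0,0,0,0,0,0,5],[0,0,0,0,0,0,5],[0,0,0,0,0,0,5]]
  ],
  "force": 40
}}

```text
time: 6.88
ee_pos: [0.4609, 0.0533, 0.0229]
tcp_rot: [179.9, 0.2, 167.2]
wrist_force: [0.2, -0.7, -1.4]
opening: 0.0576
```

Request:
{"api": "servo_tool", "payload": {
  "moves": [
    [[0,0,0,0,0,-2.5,5],[0,0,0,0,0,-3.5,5],[0,0,0,0,0,-3.5,5],[0,0,0,0,0,-3,5],[0,0,0,0,0,0,5]]
  ],
  "force": 40
}}

```text
time: 7.3
ee_pos: [0.4582, 0.0529, 0.1515]
tcp_rot: [180.0, -0.1, 167.2]
wrist_force: [1.5, -0.4, -1.4]
opening: 0.0574
```

```bash
python3 - <<'E'
from plan import *
seq(((375,-285,130),180,5,36,0))
E
```

```text
10 rows from [458.2  52.9 151.5] [ 1.800e+02 -1.000e-01  1.672e+02]
[0.0,-0.001,-0.022,0.06,-3.48,0.21,5.0]
[0.0,0.0,-0.022,0.14,-3.48,0.22,5.0]
[0.0,0.0,-0.022,0.22,-3.47,0.22,5.0]
[-0.0,0.0,-0.022,0.29,-3.47,0.22,5.0]
[-0.0,0.0,-0.022,0.37,-3.46,0.22,5.0]
[0.0,0.0,-0.022,0.45,-3.45,0.22,5.0]
[-0.0,0.0,-0.022,0.53,-3.44,0.22,5.0]
[0.0,0.0,-0.022,0.6,-3.43,0.22,5.0]
[0.0,0.0,-0.022,0.68,-3.41,0.22,5.0]
[0.0,0.0,-0.022,0.76,-3.4,0.22,5.0]
```

Request:
{"api": "servo_tool", "payload": {
  "moves": [
    [[0,0,-0.022,0.1,-3.5,0.2,5],[0,0,-0.022,0.1,-3.5,0.2,5],[0,0,-0.022,0.2,-3.5,0.2,5],[0,0,-0.022,0.3,-3.5,0.2,5],[0,0,-0.022,0.4,-3.5,0.2,5],[0,0,-0.022,0.5,-3.5,0.2,5],[0,0,-0.022,0.5,-3.5,0.2,5],[0,0,-0.022,0.6,-3.4,0.2,5],[0,0,-0.022,0.7,-3.4,0.2,5],[0,0,0,0,0,0,5]]
  ]
}}

```text
time: 8.13
ee_pos: [0.3819, -0.2643, 0.1322]
tcp_rot: [-180.0, 0.4, 179.6]
wrist_force: [-0.3, 0.7, -1.6]
opening: 0.0569
```

```bash
python3 - <<'E'
from plan import *
seq(((375,-285,60),180,5,33,0))
E
```

```text
3 rows from [ 381.9 -264.3  132.2] [-180.     0.4  179.6]
[-0.0,0.007,-0.002,0.24,-0.69,2.4,5.0]
[0.0,0.0,-0.002,0.23,-0.69,2.41,5.0]
[0.0,0.0,-0.002,0.23,-0.69,2.41,5.0]
```

Request:
{"api": "servo_tool", "payload": {
  "moves": [
    [[0,0.007,0,0.2,-0.7,2.4,5],[0,0,0,0.2,-0.7,2.4,5],[0,0,0,0.2,-0.6,2.4,5],[0,0,0,0,0,1.5,5],[0,0,0,0,0,0.7,5],[0,0,0,0,0,0,5]]
  ]
}}

```text
time: 8.63
ee_pos: [0.374, -0.2875, 0.0329]
tcp_rot: [-180.0, -0.0, 179.2]
wrist_force: [-0.9, 0.7, -1.7]
opening: 0.0575
```

Request:
{"api": "servo_tool", "payload": {
  "moves": [
    [[0,0,0,0,0,0.4,5],[0,0,0,0,0,0.2,5],[0,0,0,0,0,0,5]]
  ]
}}

```text
time: 8.88
ee_pos: [0.3748, -0.2872, 0.0279]
tcp_rot: [-180.0, 0.1, 179.3]
wrist_force: [1.1, -0.6, -1.0]
opening: 0.0575
```

Request:
{"api": "servo_tool", "payload": {
  "moves": [
    [[0,0,0,0,0,0.1,5],[0,0,0,0,0,0,7],[0,0,0,0,0,0,8.5],[0,0,0,0,0,0,8.5],[0,0,0,0,0,-1.5,8.5],[0,0,0,0,0,-3,8.5],[0,0,0,0,0,-3.5,8.5],[0,0,0,0,0,-3.5,8.5],[0,0,0,0,0,0,8.5]]
  ]
}}

```text
time: 9.63
ee_pos: [0.3752, -0.2866, 0.1493]
tcp_rot: [-179.8, 0.2, 179.4]
wrist_force: [0.3, -0.0, 1.2]
opening: 0.0848
```

```bash
python3 - <<'E'
from plan import *
cv2.imwrite("pics/w3.png",imaging.camera("wrist"))
cv2.imwrite("pics/s3.png",imaging.camera("scene"))
seq(((518.5,-6,150),211,8.5,36,0))
E
```

```text
9 rows from [ 374.1 -285.8  144.2] [180.   -0.  179.4]
[0.001,-0.001,-0.061,-1.57,3.13,-0.06,8.5]
[0.0,0.0,-0.061,-1.76,3.02,-0.06,8.5]
[-0.0,0.0,-0.061,-1.94,2.91,-0.06,8.5]
[-0.0,0.0,-0.061,-2.12,2.79,-0.06,8.5]
[0.0,0.0,-0.061,-2.28,2.65,-0.06,8.5]
[0.0,0.0,-0.061,-2.44,2.51,-0.06,8.5]
[0.0,0.0,-0.061,-2.59,2.35,-0.06,8.5]
[0.0,0.0,-0.061,-2.73,2.19,-0.06,8.5]
[0.0,0.0,-0.061,-2.86,2.02,-0.06,8.5]
```

View pics/s3.png

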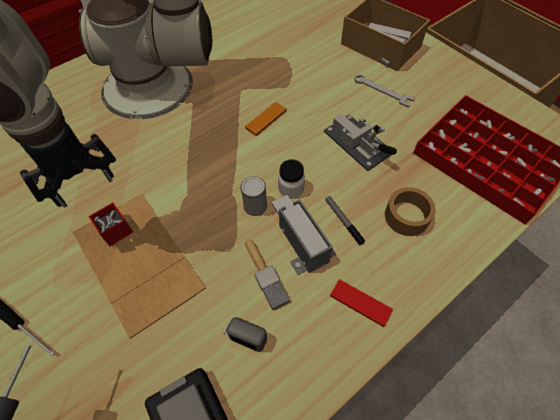

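Request:
{"api": "servo_tool", "payload": {
  "moves": [
    [[0,0,-0.061,-1.6,3.1,0,8.5],[0,0,-0.061,-1.8,3,0,8.5],[0,0,-0.061,-1.9,2.9,0,8.5],[0,0,-0.061,-2.1,2.8,0,8.5],[0,0,-0.061,-2.3,2.7,0,8.5],[0,0,-0.061,-2.4,2.5,0,8.5],[0,0,-0.061,-2.6,2.4,0,8.5],[0,0,-0.061,-2.7,2.2,0,8.5],[0,0,0,0,0,0,8.5]]
  ]
}}

```text
time: 10.48
ee_pos: [0.5018, -0.0265, 0.1321]
tcp_rot: [179.6, -0.5, -151.8]
wrist_force: [-0.1, -0.2, 0.2]
opening: 0.085
```

```bash
python3 - <<'E'
from plan import *
seq(((518.5,-6,130),211,8.5,36,0))
E
```

```text
1 rows from [501.8 -26.5 132.1] [ 179.6   -0.5 -151.8]
[0.008,-0.009,-0.048,-2.44,1.01,0.19,8.5]
```

Request:
{"api": "servo_tool", "payload": {
  "moves": [
    [[0.008,-0.009,-0.048,-2.4,1,0,8.5],[0,0,0,0,0,0,8.5],[0,0,0,0,0,0,8.5]]
  ]
}}

```text
time: 10.73
ee_pos: [0.5175, -0.0031, 0.1272]
tcp_rot: [179.8, -0.3, -148.6]
wrist_force: [-0.2, 0.3, -0.3]
opening: 0.0851
```

```bash
python3 - <<'E'
from plan import *
c=imaging.calibration("wrist")
im=imaging.camera("wrist")
for p in([.5185,-.006,.08],[.5185,-.006,0]):
    u=px("wrist",p,c);print(u);cv2.circle(im,tuple(int(x) for x in u),3,(0,255,0),1)
cv2.imwrite("pics/w4.png",im)
seq(((518.5,-6,80),211,8.5,36,0))
E
```

```text
[274.04491614 227.76281664]
[274.44924142 194.11630074]
2 rows from [517.5  -3.3 127. ] [ 179.8   -0.3 -148.7]
[0.003,-0.005,0.003,0.02,-0.15,2.35,8.5]
[-0.0,-0.0,0.003,0.03,-0.14,2.35,8.5]
```

View pics/w4.png

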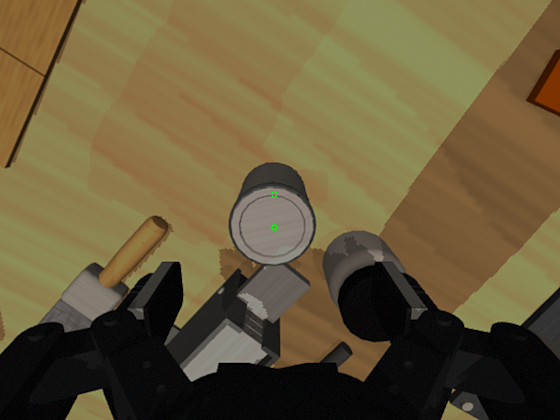

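Request:
{"api": "servo_tool", "payload": {
  "moves": [
    [[0.003,-0.005,0,0,-0.2,2.4,8.5],[0,0,0,0,0,2.6,8.5],[0,0,0,0,0,2.6,8.5],[0,0,0,0,0,2,8.5],[0,0,0,0,0,0.6,8.5],[0,0,0,0,0,0,8.5]]
  ]
}}

```text
time: 11.28
ee_pos: [0.5158, -0.0096, 0.0198]
tcp_rot: [180.0, -0.0, -149.2]
wrist_force: [-0.5, 0.2, -0.2]
opening: 0.0847
```

```bash
python3 - <<'E'
from plan import *
seq(((518.5,-6,20),211,8.5,36,0))
E
```

```text
1 rows from [515.8  -9.6  19.8] [ 180.    -0.  -149.2]
[0.0,-0.001,-0.003,-0.42,0.17,-0.02,8.5]
```

Request:
{"api": "servo_tool", "payload": {
  "moves": [
    [[0,0,0,-0.4,0.2,0,8.5],[0,0,0,0,0,0,8.5],[0,0,0,0,0,0,4.5],[0,0,0,0,0,0,4.5],[0,0,0,0,0,0,4.5],[0,0,0,0,0,0,4.5],[0,0,0,0,0,0,4.5],[0,0,0,0,0,0,4.5]]
  ],
  "force": 50
}}

```text
time: 11.95
ee_pos: [0.5203, -0.0064, 0.0249]
tcp_rot: [-179.9, 0.2, -149.3]
wrist_force: [0.1, 0.2, -4.1]
opening: 0.0521
```

Request:
{"api": "servo_tool", "payload": {
  "moves": [
    [[0,0,0,0,0,-2.5,4.5],[0,0,0,0,0,-3.5,4.5],[0,0,0,0,0,-3.5,4.5],[0,0,0,0,0,-3,4.5],[0,0,0,0,0,0,4.5]]
  ]
}}

```text
time: 12.37
ee_pos: [0.5163, -0.0064, 0.1502]
tcp_rot: [179.9, -0.3, -149.3]
wrist_force: [1.2, -0.9, -2.8]
opening: 0.0523
```

```bash
python3 - <<'E'
from plan import *
seq(((465,-286,130),180,4.5,36,0))
E
```

```text
8 rows from [516.3  -6.4 150.2] [ 179.9   -0.3 -149.3]
[0.002,-0.005,0.067,2.34,-2.68,0.26,4.5]
[0.0,-0.0,0.067,2.15,-2.83,0.25,4.5]
[0.0,-0.0,0.067,1.96,-2.97,0.25,4.5]
[0.0,-0.0,0.067,1.76,-3.09,0.25,4.5]
[-0.0,-0.0,0.067,1.54,-3.2,0.25,4.5]
[0.0,-0.0,0.067,1.33,-3.3,0.25,4.5]
[0.0,-0.0,0.067,1.1,-3.38,0.25,4.5]
[0.0,-0.0,0.067,0.87,-3.44,0.25,4.5]
```

Request:
{"api": "servo_tool", "payload": {
  "moves": [
    [[0,0,0.067,2.3,-2.7,0.2,4.5],[0,0,0.067,2.2,-2.8,0.2,4.5],[0,0,0.067,2,-3,0.2,4.5],[0,0,0.067,1.8,-3.1,0.2,4.5],[0,0,0.067,1.5,-3.2,0.2,4.5],[0,0,0.067,1.3,-3.3,0.2,4.5],[0,0,0.067,1.1,-3.4,0.2,4.5],[0,0,0,0,0,0,4.5]]
  ]
}}

```text
time: 13.03
ee_pos: [0.4686, -0.2592, 0.1307]
tcp_rot: [179.9, -0.4, -177.0]
wrist_force: [-0.7, 0.8, -3.1]
opening: 0.0521
```

```bash
python3 - <<'E'
from plan import *
seq(((465,-286,60),180,4.5,27,0))
E
```

```text
3 rows from [ 468.6 -259.2  130.7] [ 179.9   -0.4 -177. ]
[0.001,-0.006,0.017,0.15,-0.89,2.36,4.5]
[0.0,-0.0,0.017,0.15,-0.89,2.36,4.5]
[0.0,-0.0,0.017,0.14,-0.89,2.36,4.5]
```

Request:
{"api": "servo_tool", "payload": {
  "moves": [
    [[0,-0.006,0.017,0.1,-0.9,2.4,4.5],[0,0,0.017,0.1,-0.9,2.4,4.5],[0,0,0.017,0.1,-0.9,2.4,4.5],[0,0,0,0,0,1.5,4.5],[0,0,0,0,0,0.5,4.5],[0,0,0,0,0,0,4.5]]
  ]
}}

```text
time: 13.53
ee_pos: [0.4626, -0.2899, 0.0293]
tcp_rot: [179.8, -0.3, 179.5]
wrist_force: [-0.5, 1.3, 7.3]
opening: 0.0522
```

Request:
{"api": "servo_tool", "payload": {
  "moves": [
    [[0,0,0,0,0,0,7],[0,0,0,0,0,0,8.5],[0,0,0,0,0,0,8.5],[0,0,0,0,0,-1.5,8.5],[0,0,0,0,0,-3,8.5],[0,0,0,0,0,-3.5,8.5],[0,0,0,0,0,-3.5,8.5],[0,0,0,0,0,0,8.5]]
  ]
}}

```text
time: 14.2
ee_pos: [0.4649, -0.289, 0.1555]
tcp_rot: [180.0, 0.1, 179.7]
wrist_force: [1.2, -0.6, 0.0]
opening: 0.0848
```

```bash
python3 - <<'E'
from plan import *
cv2.imwrite("pics/s5.png",imaging.camera("scene"))
seq(((534,88.5,130),105,8.5,34,0))
E
```

```text
12 rows from [ 464.6 -288.7  152.9] [179.9   0.  179.7]
[0.001,-0.0,0.109,-0.56,3.15,0.19,8.5]
[0.0,-0.0,0.109,-0.22,3.19,0.19,8.5]
[-0.0,-0.0,0.109,0.13,3.19,0.19,8.5]
[0.0,-0.0,0.109,0.47,3.16,0.19,8.5]
[-0.0,-0.0,0.109,0.81,3.09,0.19,8.5]
[0.0,-0.0,0.109,1.14,2.98,0.19,8.5]
[0.0,-0.0,0.109,1.46,2.84,0.19,8.5]
[0.0,-0.0,0.109,1.76,2.67,0.19,8.5]
[0.0,-0.0,0.109,2.04,2.46,0.19,8.5]
[0.0,-0.0,0.109,2.29,2.22,0.19,8.5]
[-0.0,-0.0,0.109,2.52,1.96,0.19,8.5]
[0.0,-0.0,0.109,2.72,1.68,0.19,8.5]
```

View pics/s5.png

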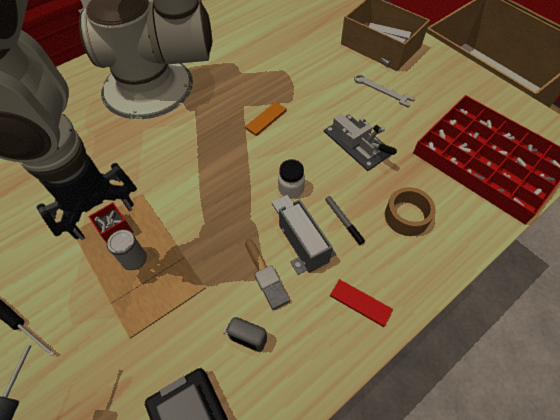

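Request:
{"api": "servo_tool", "payload": {
  "moves": [
    [[0,0,0.109,-0.6,3.2,0,8.5],[0,0,0.109,-0.2,3.2,0,8.5],[0,0,0.109,0.1,3.2,0,8.5],[0,0,0.109,0.5,3.2,0,8.5],[0,0,0.109,0.8,3.1,0,8.5],[0,0,0.109,1.1,3,0,8.5],[0,0,0.109,1.5,2.8,0,8.5],[0,0,0.109,1.8,2.7,0,8.5],[0,0,0.109,2,2.5,0,8.5],[0,0,0.109,2.3,2.2,0,8.5],[0,0,0.109,2.5,2,0,8.5],[0,0,0,0,0,0,8.5]]
  ]
}}

```text
time: 15.25
ee_pos: [0.5398, 0.0726, 0.1539]
tcp_rot: [179.4, 0.3, 107.5]
wrist_force: [-0.3, -0.4, -0.3]
opening: 0.0852
```

```bash
python3 - <<'E'
from plan import *
seq(((534,88.5,125),105,8.5,34,0))
E
```

```text
1 rows from [539.8  72.6 153.9] [179.4   0.3 107.5]
[0.01,0.004,0.043,1.7,-0.1,2.88,8.5]
```

Request:
{"api": "servo_tool", "payload": {
  "moves": [
    [[0.01,0.004,0.043,1.7,-0.1,2,8.5],[0,0,0,0,0,0.9,8.5],[0,0,0,0,0,0,8.5]]
  ]
}}

```text
time: 15.5
ee_pos: [0.5343, 0.0919, 0.1239]
tcp_rot: [179.9, 0.0, 105.2]
wrist_force: [-1.0, -0.1, 0.1]
opening: 0.0849
```

```bash
python3 - <<'E'
from plan import *
c=imaging.calibration("wrist")
im=imaging.camera("wrist")
for p in([.534,.0885,.076],[.534,.0885,0]):
    u=px("wrist",p,c);print(u);cv2.circle(im,tuple(int(x) for x in u),3,(0,255,0),1)
cv2.imwrite("pics/w6.png",im)
seq(((534,88.5,80),105,8.5,36,0))
E
```

```text
[272.76871843 232.92493939]
[273.73410857 198.96477554]
2 rows from [534.2  91.7 124.4] [179.9   0.  105.2]
[0.002,0.0,0.002,-0.15,-0.06,2.22,8.5]
[-0.0,-0.0,0.002,-0.15,-0.05,2.22,8.5]
```

View pics/w6.png

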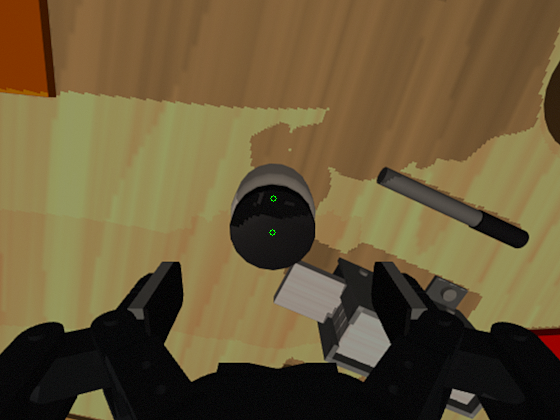

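Request:
{"api": "servo_tool", "payload": {
  "moves": [
    [[0,0,0,-0.2,-0.1,2.4,8.5],[0,0,0,0,0,2.6,8.5],[0,0,0,0,0,2.6,8.5],[0,0,0,0,0,1.8,8.5],[0,0,0,0,0,0.5,8.5],[0,0,0,0,0,0,8.5]]
  ]
}}

```text
time: 16.05
ee_pos: [0.5372, 0.085, 0.0275]
tcp_rot: [179.4, 0.2, 105.3]
wrist_force: [-0.3, 0.4, -0.7]
opening: 0.0849
```

```bash
python3 - <<'E'
from plan import *
seq(((534,89.5,20),105,8.5,36,0))
E
```

```text
1 rows from [537.2  85.   27.5] [179.4   0.2 105.3]
[0.011,0.003,0.006,0.53,-0.2,0.74,8.5]
```

Request:
{"api": "servo_tool", "payload": {
  "moves": [
    [[0.011,0,0,0.5,-0.2,0.8,8.5],[0,0,0,0,0,0,8.5],[0,0,0,0,0,0,5],[0,0,0,0,0,0,5],[0,0,0,0,0,0,5],[0,0,0,0,0,0,5],[0,0,0,0,0,0,5]]
  ],
  "force": 40
}}

```text
time: 16.63
ee_pos: [0.5368, 0.089, 0.0252]
tcp_rot: [179.7, 0.2, 105.3]
wrist_force: [-0.3, 0.1, -1.9]
opening: 0.06
```

Request:
{"api": "servo_tool", "payload": {
  "moves": [
    [[0,0,0,0,0,-2.5,5],[0,0,0,0,0,-3.5,5],[0,0,0,0,0,-3.5,5],[0,0,0,0,0,-3.2,5],[0,0,0,0,0,0,5]]
  ]
}}

```text
time: 17.05
ee_pos: [0.5337, 0.0891, 0.1545]
tcp_rot: [-180.0, 0.2, 105.4]
wrist_force: [0.3, 1.0, -0.8]
opening: 0.0601
```

```bash
python3 - <<'E'
from plan import *
seq(((557,-286,130),180,5,34,0))
E
```

```text
12 rows from [533.7  89.1 154.5] [-180.     0.2  105.4]
[-0.001,0.003,-0.109,-3.06,-0.64,0.21,5.0]
[0.0,0.0,-0.109,-2.98,-0.97,0.2,5.0]
[0.0,0.0,-0.109,-2.86,-1.29,0.2,5.0]
[0.0,0.0,-0.109,-2.7,-1.59,0.2,5.0]
[-0.0,0.0,-0.109,-2.51,-1.87,0.2,5.0]
[0.0,0.0,-0.109,-2.29,-2.13,0.2,5.0]
[0.0,0.0,-0.109,-2.05,-2.37,0.2,5.0]
[0.0,0.0,-0.109,-1.78,-2.58,0.2,5.0]
[0.0,0.0,-0.109,-1.49,-2.75,0.2,5.0]
[0.0,0.0,-0.109,-1.18,-2.9,0.2,5.0]
[0.0,0.0,-0.109,-0.86,-3.01,0.2,5.0]
[0.0,0.0,-0.109,-0.53,-3.09,0.2,5.0]
```

Request:
{"api": "servo_tool", "payload": {
  "moves": [
    [[0,0,-0.109,-3.1,-0.6,0.2,5],[0,0,-0.109,-3,-1,0.2,5],[0,0,-0.109,-2.9,-1.3,0.2,5],[0,0,-0.109,-2.7,-1.6,0.2,5],[0,0,-0.109,-2.5,-1.9,0.2,5],[0,0,-0.109,-2.3,-2.1,0.2,5],[0,0,-0.109,-2,-2.4,0.2,5],[0,0,-0.109,-1.8,-2.6,0.2,5],[0,0,-0.109,-1.5,-2.8,0.2,5],[0,0,-0.109,-1.2,-2.9,0.2,5],[0,0,-0.109,-0.9,-3,0.2,5],[0,0,0,0,0,0,5]]
  ]
}}

```text
time: 18.05
ee_pos: [0.5658, -0.2695, 0.1314]
tcp_rot: [-179.9, 0.4, 177.9]
wrist_force: [0.7, 0.7, -2.3]
opening: 0.0604
```

```bash
python3 - <<'E'
from plan import *
seq(((557,-286,60),180,5,27,0))
E
```

```text
3 rows from [ 565.8 -269.5  131.4] [-179.9    0.4  177.9]
[-0.002,0.007,-0.012,0.29,-0.56,2.38,5.0]
[0.0,0.0,-0.012,0.28,-0.56,2.38,5.0]
[0.0,0.0,-0.012,0.29,-0.55,2.38,5.0]
```

Request:
{"api": "servo_tool", "payload": {
  "moves": [
    [[0,0.007,-0.012,0.3,-0.5,2.4,5],[0,0,-0.012,0.3,-0.5,2.4,5],[0,0,-0.012,0.2,-0.5,2.4,5],[0,0,0,0,0,1.5,5],[0,0,0,0,0,0.4,5],[0,0,0,0,0,0,5]]
  ]
}}

```text
time: 18.55
ee_pos: [0.5568, -0.2878, 0.0344]
tcp_rot: [-179.9, -0.0, 179.8]
wrist_force: [-0.1, -0.6, -1.1]
opening: 0.0607
```

Request:
{"api": "servo_tool", "payload": {
  "moves": [
    [[0,0,0,0,0,0.3,5],[0,0,0,0,0,0.2,5],[0,0,0,0,0,0,5]]
  ]
}}

```text
time: 18.8
ee_pos: [0.5576, -0.2874, 0.0308]
tcp_rot: [-179.9, 0.0, 179.8]
wrist_force: [-0.5, -0.1, -1.0]
opening: 0.0604
```

Contact just reached (expected 30.2); release, rise and look.

Request:
{"api": "servo_tool", "payload": {
  "moves": [
    [[0,0,0,0,0,0.1,5],[0,0,0,0,0,0,7],[0,0,0,0,0,0,8.5],[0,0,0,0,0,0,8.5],[0,0,0,0,0,-1.5,8.5],[0,0,0,0,0,-3,8.5],[0,0,0,0,0,-3.5,8.5],[0,0,0,0,0,-3.5,8.5],[0,0,0,0,0,0,8.5]]
  ]
}}

```text
time: 19.55
ee_pos: [0.5579, -0.2866, 0.1524]
tcp_rot: [-179.8, 0.2, 179.8]
wrist_force: [1.6, -0.1, 1.7]
opening: 0.0851
```

```bash
python3 - <<'E'
from plan import *
im=imaging.camera("scene");cv2.imwrite("pics/s7.png",im)
cv2.imwrite("pics/s7c.png",cv2.resize(im[180:290,230:370],(800,629),interpolation=cv2.INTER_CUBIC)[:600])
im=imaging.camera("side");cv2.imwrite("pics/d7.png",im)
cv2.imwrite("pics/d7c.png",cv2.resize(im[180:300,180:340],(800,600),interpolation=cv2.INTER_CUBIC))
seq(((577,30,130),170,8.5,36,0))
E
```

```text
9 rows from [ 556.8 -286.   146.8] [-1.800e+02 -1.000e-01  1.798e+02]
[-0.0,-0.001,0.019,-0.21,3.51,0.19,8.5]
[0.0,-0.0,0.019,-0.15,3.52,0.19,8.5]
[0.0,-0.0,0.019,-0.08,3.52,0.19,8.5]
[0.0,-0.0,0.019,-0.01,3.52,0.19,8.5]
[0.0,-0.0,0.019,0.05,3.52,0.19,8.5]
[0.0,-0.0,0.019,0.12,3.52,0.19,8.5]
[-0.0,-0.0,0.019,0.19,3.51,0.19,8.5]
[0.0,-0.0,0.019,0.26,3.51,0.19,8.5]
[0.0,-0.0,0.019,0.32,3.5,0.19,8.5]
```

View pics/s7.png

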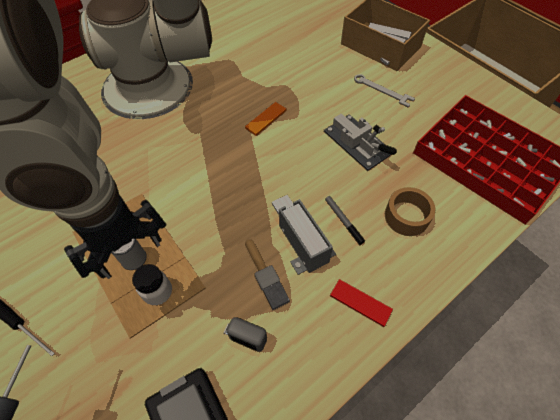

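View pics/s7c.png

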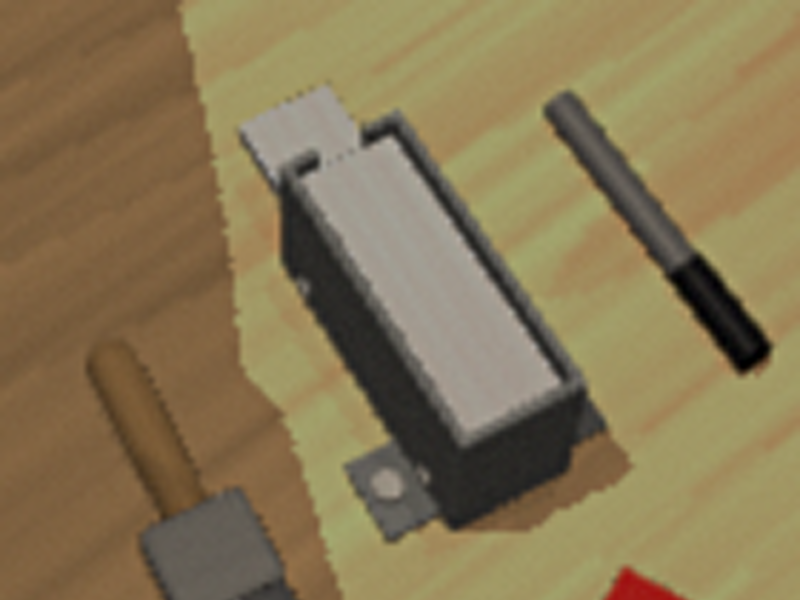

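View pics/d7c.png

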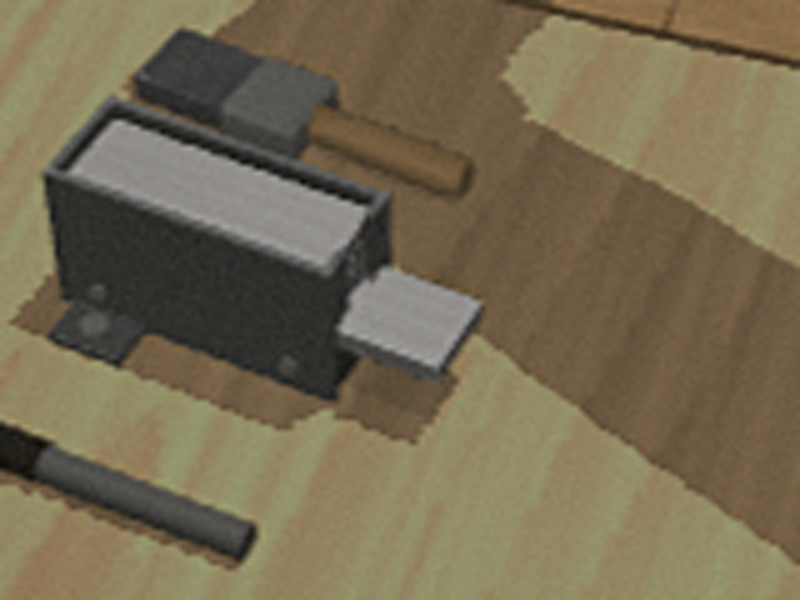

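Request:
{"api": "servo_tool", "payload": {
  "moves": [
    [[0,0,0.019,-0.2,3.5,0,7],[0,0,0.019,-0.1,3.5,0,7],[0,0,0.019,-0.1,3.5,0,7],[0,0,0.019,0,3.5,0,7],[0,0,0.019,0.1,3.5,0,7],[0,0,0.019,0.1,3.5,0,7],[0,0,0.019,0.2,3.5,0,7],[0,0,0.019,0.3,3.5,0,7],[0,0,0,0,0,0,7]]
  ]
}}

```text
time: 20.4
ee_pos: [0.5708, 0.0034, 0.1344]
tcp_rot: [-180.0, -0.8, 170.3]
wrist_force: [0.2, 0.2, -0.2]
opening: 0.0699
```

```bash
python3 - <<'E'
from fit import *
from plan import seq
s=lambda U,V:("scene",(U+.5)/5.714-.5+230,(V+.5)/5.714-.5+180)
e=fit("barend",[((0,-.02,.038),s(240,131)),((0,.02,.038),s(328,87)),((0,-.02,.038),B(483,307)),((0,.02,.038),B(438,370)),],[.556,.035,-.2])
seq(((577.,30,130),169.9,7,36,0))
E
```

```text
barend [557.4  34.2] -9.7 res px [0.4, -0.8, 0.6, -0.6, 0.0, -1.7, 0.1, -0.8]
1 rows from [570.8   3.4 134.4] [-180.    -0.8  170.3]
[-0.001,-0.013,0.006,-0.17,2.73,0.44,7.0]
```

Request:
{"api": "servo_tool", "payload": {
  "moves": [
    [[0,-0.013,0.006,-0.1,2.8,0.4,7],[0,0,0,0,0,0,7],[0,0,0,0,0,0,7]]
  ]
}}

```text
time: 20.65
ee_pos: [0.5751, 0.0343, 0.1263]
tcp_rot: [-179.9, -0.2, 170.1]
wrist_force: [-0.7, 0.3, 0.3]
opening: 0.0702
```

```bash
python3 - <<'E'
from plan import *
c=imaging.calibration("wrist")
im=imaging.camera("wrist")
a=np.radians(-10);ex=np.array([np.cos(a),np.sin(a)]);ey=np.array([-ex[1],ex[0]])
for dx,dy in((0,.02),(0,-.02),(.019,0)):
    p=np.array([.5574,.0342])+dx*ex+dy*ey
    u=px("wrist",[*p,.038],c);print(u);cv2.circle(im,tuple(int(x) for x in u),3,(0,255,0),1)
cv2.imwrite("pics/w8.png",im)
seq(((576,31,80),169.9,7,36,0))
E
```

```text
[300.79795975 185.09535453]
[245.581837   184.96332132]
[273.21809637 209.99761128]
2 rows from [574.9  34.3 126. ] [-179.9   -0.3  170.1]
[-0.002,-0.005,0.002,-0.09,-0.15,2.3,7.0]
[0.0,-0.0,0.002,-0.08,-0.15,2.3,7.0]
```

View pics/w8.png

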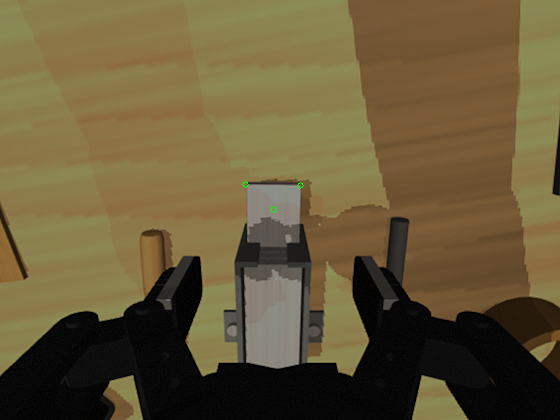

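```bash
python3 - <<'E'
from h import *
print(ray("scene",249,242,.015),ray("scene",329,198,.01))
E
```

```text
[ 0.59109542 -0.07901543  0.015     ] [0.61526171 0.13302627 0.01      ]
```

Request:
{"api": "servo_tool", "payload": {
  "moves": [
    [[0,-0.005,0,-0.1,-0.2,2.3,7],[0,0,0,-0.1,0,2.4,7],[0,0,0,0,0,2.4,7],[0,0,0,0,0,0,7],[0,0,0,0,0,0,7]]
  ]
}}

```text
time: 21.12
ee_pos: [0.5761, 0.028, 0.0521]
tcp_rot: [-179.9, -0.0, 169.9]
wrist_force: [0.2, -0.3, 0.5]
opening: 0.0701
```

```bash
python3 - <<'E'
from plan import *
seq(((576,31,14),169.9,7,36,0))
E
```

```text
2 rows from [576.1  28.   52.1] [-179.9   -0.   169.9]
[-0.002,-0.0,0.0,0.03,0.15,1.9,7.0]
[0.0,-0.0,0.0,0.03,0.15,1.9,7.0]
```

Request:
{"api": "servo_tool", "payload": {
  "moves": [
    [[0,0,0,0,0.2,1.9,7],[0,0,0,0,0.1,1.5,7],[0,0,0,0,0,0.5,7],[0,0,0,0,0,0,7]]
  ],
  "force": 60
}}

```text
time: 21.45
ee_pos: [0.5785, 0.0286, 0.0168]
tcp_rot: [-179.9, 0.2, 169.8]
wrist_force: [0.7, -0.1, 0.3]
opening: 0.0702
```

```bash
python3 - <<'E'
from plan import *
seq(((576,31,13),169.9,7,36,0))
E
```

```text
1 rows from [578.5  28.6  16.8] [-179.9    0.2  169.8]
[-0.002,0.004,-0.002,0.29,0.19,0.38,7.0]
```

Request:
{"api": "servo_tool", "payload": {
  "moves": [
    [[0,0,0,0.3,0.2,0.5,5.5],[0,0,0,0,0,0,5.5],[0,0,0,0,0,0,5.5]]
  ]
}}

```text
time: 21.7
ee_pos: [0.5772, 0.0307, 0.0149]
tcp_rot: [-180.0, 0.4, 169.7]
wrist_force: [0.4, -0.2, -0.2]
opening: 0.0551
```

```bash
python3 - <<'E'
from plan import *
seq(((576,31,13),169.9,7,36,0))
E
```

```text
1 rows from [577.2  30.7  14.9] [-180.     0.4  169.7]
[-0.001,0.007,-0.003,0.12,0.01,0.19,7.0]
```

Request:
{"api": "servo_tool", "payload": {
  "moves": [
    [[0,0.007,0,0.1,0,0.2,3.5],[0,0,0,0,0,0,3.5],[0,0,0,0,0,0,3.5],[0,0,0,0,0,0,3.5],[0,0,0,0,0,0,3.5]]
  ],
  "force": 60
}}

```text
time: 22.12
ee_pos: [0.5766, 0.0309, 0.0145]
tcp_rot: [-180.0, 0.1, 169.7]
wrist_force: [0.4, -0.5, -1.6]
opening: 0.0387
```

Request:
{"api": "servo_tool", "payload": {
  "moves": [
    [[0,0,0,1,0,0,3.5],[0,0,0,1,0,0,3.5],[0,0,0,1,0,0,3.5]]
  ]
}}

```text
time: 22.37
ee_pos: [0.5502, 0.0359, 0.0149]
tcp_rot: [-180.0, 0.4, 169.7]
wrist_force: [6.3, -1.1, -2.0]
opening: 0.039
```

Request:
{"api": "servo_tool", "payload": {
  "moves": [
    [[0,0,0,1.2,0,0,3.5],[0,0,0,1.2,0,0,3.5],[0,0,0,1.2,0,0,3.5]]
  ]
}}

```text
time: 22.62
ee_pos: [0.5155, 0.0423, 0.0148]
tcp_rot: [180.0, 0.7, 169.6]
wrist_force: [-0.3, 0.9, -1.3]
opening: 0.0388
```

Request:
{"api": "servo_tool", "payload": {
  "moves": [
    [[0,0.01,0,1.2,0,0,3.5],[0,0,0,1.2,0,0,3.5],[0,0,0,1.2,0,0,3.5],[0,0,0,0,0,0,3.5]]
  ]
}}

```text
time: 22.95
ee_pos: [0.475, 0.0496, 0.0143]
tcp_rot: [180.0, -0.1, 169.7]
wrist_force: [0.5, -0.2, -1.5]
opening: 0.0391
```

```bash
python3 - <<'E'
from plan import *
p,r,o=cur();print(p,r,o["wrist_force"])
im=imaging.camera("side");cv2.imwrite("pics/d9.png",cv2.resize(im[160:310,170:370],(800,600),interpolation=cv2.INTER_CUBIC))
im=imaging.camera("scene");cv2.imwrite("pics/s9.png",im)
E
```

```text
[474.98797513  49.56480979  14.27895345] [ 1.79982839e+02 -8.87289014e-02  1.69678688e+02] [ 0.4675046  -0.21984241 -1.47693106]
```

View pics/d9.png

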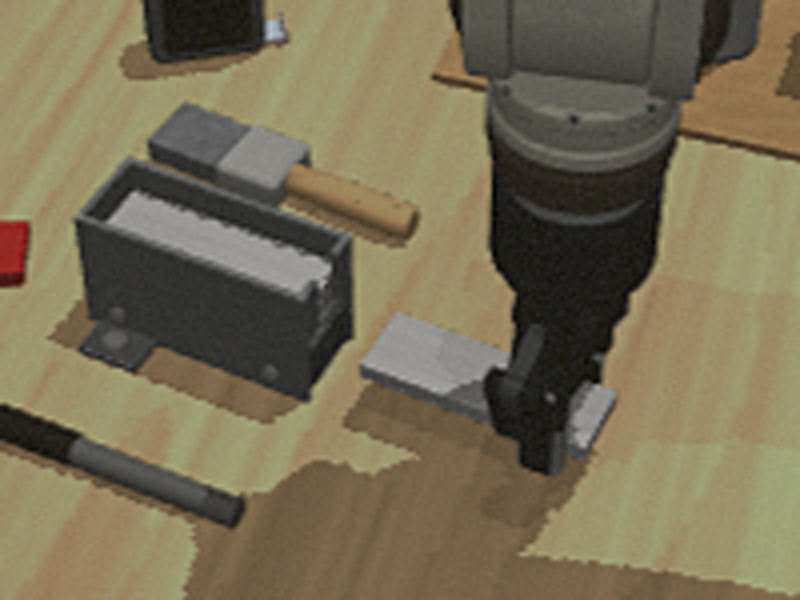

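View pics/s9.png

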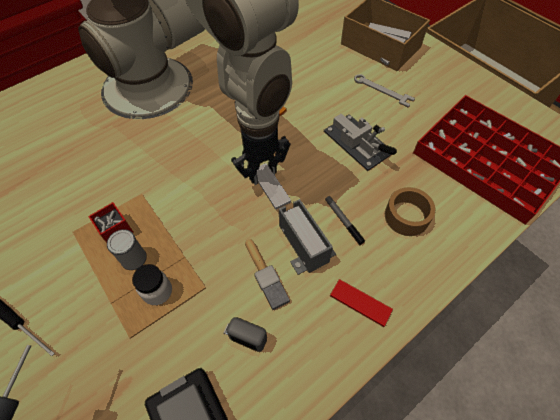

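Request:
{"api": "servo_tool", "payload": {
  "moves": [
    [[0,0,0,0.2,0,-2.5,3.5],[0,0,0,0,0,-3,3.5],[0,0,0,0,0,-3,3.5],[0,0,0,0,0,-2,3.5],[0,0,0,0,0,0,3.5]]
  ]
}}

```text
time: 23.47
ee_pos: [0.476, 0.0493, 0.1225]
tcp_rot: [-180.0, -0.1, 169.7]
wrist_force: [1.0, -0.1, -0.5]
opening: 0.0387
```

```bash
python3 - <<'E'
from plan import *
seq(((410,312,120),180,3.5,34,0))
E
```

```text
8 rows from [476.   49.3 122.5] [-1.800e+02 -1.000e-01  1.697e+02]
[-0.0,-0.002,-0.023,1.4,3.08,0.03,3.5]
[-0.0,0.0,-0.023,1.33,3.11,0.03,3.5]
[0.0,0.0,-0.023,1.26,3.14,0.03,3.5]
[-0.0,0.0,-0.023,1.19,3.17,0.03,3.5]
[-0.0,0.0,-0.023,1.12,3.2,0.03,3.5]
[-0.0,0.0,-0.023,1.05,3.22,0.03,3.5]
[0.0,0.0,-0.023,0.97,3.24,0.03,3.5]
[0.0,0.0,-0.023,0.9,3.26,0.03,3.5]
```

Request:
{"api": "servo_tool", "payload": {
  "moves": [
    [[0,0,-0.023,1.4,3.1,0,3.5],[0,0,-0.023,1.3,3.1,0,3.5],[0,0,-0.023,1.3,3.1,0,3.5],[0,0,-0.023,1.2,3.2,0,3.5],[0,0,-0.023,1.1,3.2,0,3.5],[0,0,-0.023,1,3.2,0,3.5],[0,0,-0.023,1,3.2,0,3.5],[0,0,0,0,0,0,3.5],[0,0,0,0,0,0,3.5]]
  ]
}}

```text
time: 24.22
ee_pos: [0.4208, 0.2881, 0.1175]
tcp_rot: [-180.0, -0.0, 179.0]
wrist_force: [-0.2, -0.1, -1.9]
opening: 0.0388
```

```bash
python3 - <<'E'
from plan import *
seq(((419,312,80),180,3.5,34,0))
E
```

```text
2 rows from [420.8 288.1 117.5] [-180.   -0.  179.]
[-0.0,-0.001,-0.009,0.11,1.2,1.88,3.5]
[0.0,0.0,-0.009,0.1,1.2,1.88,3.5]
```

Request:
{"api": "servo_tool", "payload": {
  "moves": [
    [[0,0,-0.009,0.1,1.2,1.9,3.5],[0,0,-0.009,0.1,1.2,1.9,3.5],[0,0,0,0,0,0,3.5],[0,0,0,0,0,0,3.5]]
  ]
}}

```text
time: 24.55
ee_pos: [0.4206, 0.3117, 0.0765]
tcp_rot: [-179.9, -0.1, 180.0]
wrist_force: [-0.1, 0.1, -1.4]
opening: 0.039
```

```bash
python3 - <<'E'
from plan import *
p,r,o=cur();print(p,r)
for n in("scene","side"):
    im=imaging.camera(n)
    c=im[90:195,305:445] if n=="scene" else im[315:420,165:305]
    cv2.imwrite(f"pics/{n}10.png",cv2.resize(c,(800,600),interpolation=cv2.INTER_CUBIC))
cv2.imwrite("pics/w10.png",imaging.camera("wrist"))
seq(((419,312,40),180,3.5,34,0))
E
```

```text
[420.58585387 311.74283556  76.52168758] [-1.79922770e+02 -6.31254357e-02  1.79959189e+02]
2 rows from [420.9 311.7  77.7] [-180.     0.   179.9]
[-0.0,0.0,-0.001,0.1,0.01,1.88,3.5]
[0.0,0.0,-0.001,0.1,0.01,1.88,3.5]
```

View pics/scene10.png

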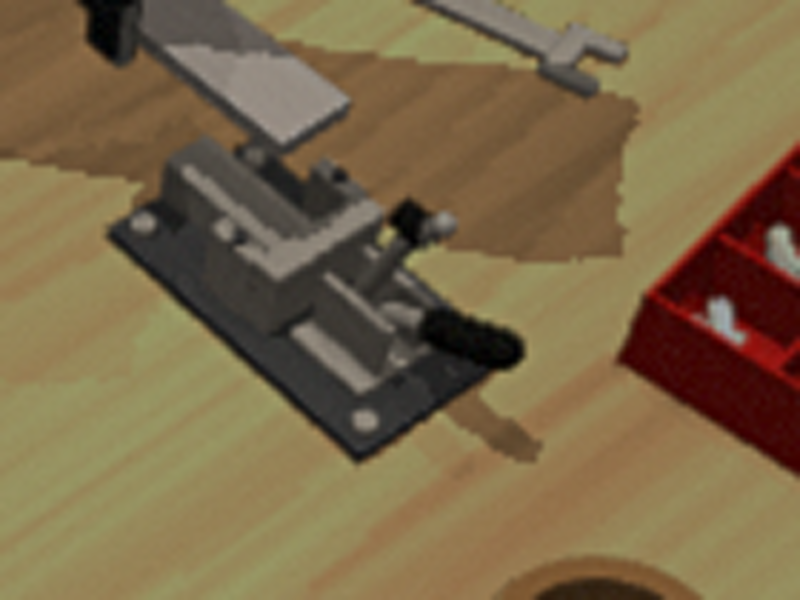

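View pics/side10.png

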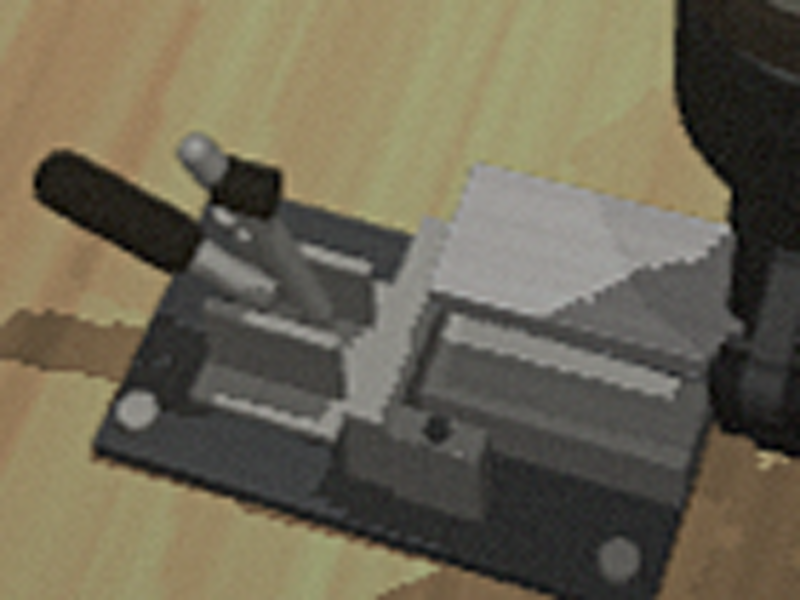

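View pics/w10.png

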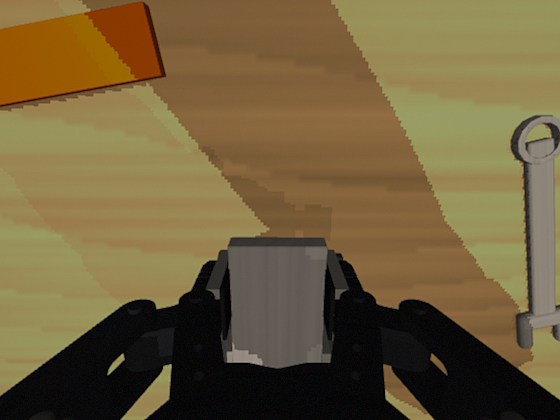

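```bash
python3 - <<'E'
from fit import *
s=lambda U,V:("scene",(U+.5)/5.714-.5+305,(V+.5)/5.714-.5+90)
d=lambda U,V:("side",(U+.5)/5.714-.5+165,(V+.5)/5.714-.5+315)
z=.1005
for q in(s(350,100),s(285,141),d(475,164),d(433,287)): print(ray(*q,z)*1e3)
fit("farend",[((0,.02,z),s(350,100)),((0,-.02,z),s(285,141)),((0,-.02,z),d(475,164)),((0,.02,z),d(433,287))],[.52,.31,0])
# stop inner edge/cheek tops z=.044
for q in(s(375,208),s(330,200),d(425,240),d(385,408)): print(ray(*q,.044)*1e3)
print("pred far end x",420.7+40.5+60)
E
```

```text
[519.6708978  328.74891389 100.5       ]
[519.16044352 291.54714419 100.5       ]
[520.17376495 293.68339515 100.5       ]
[519.21227192 331.66854999 100.5       ]
farend [519.6 311.9] 1.4 res px [0.8, -0.7, 0.4, 0.1, 0.4, -1.0, 0.0, 0.2]
[537.66983334 339.49009918  44.        ]
[521.90119146 327.82151784  44.        ]
[538.91282574 287.89543143  44.        ]
[532.74532659 339.67966839  44.        ]
pred far end x 521.2
```

Request:
{"api": "servo_tool", "payload": {
  "moves": [
    [[0,0,0,0,0,2,3.5],[0,0,0,0,0,2,3.5],[0,0,0,0,0,1,3.5],[0,0,0,0,0,0,3.5],[0,0,0,0,0,0,3.5]]
  ]
}}

```text
time: 25.12
ee_pos: [0.4247, 0.3105, 0.0317]
tcp_rot: [179.8, 0.4, 179.7]
wrist_force: [0.4, 0.6, -0.7]
opening: 0.0385
```

Request:
{"api": "servo_tool", "payload": {
  "moves": [
    [[0,0.005,0,0.3,0.1,0.6,3.5],[0,0,0,0,0,0.3,3.5],[0,0,0,0,0,0.2,3.5],[0,0,0,0,0,0,3.5]]
  ]
}}

```text
time: 25.45
ee_pos: [0.4229, 0.3123, 0.0231]
tcp_rot: [179.6, 0.3, 179.6]
wrist_force: [-0.1, 0.9, -0.9]
opening: 0.039
```

Request:
{"api": "servo_tool", "payload": {
  "moves": [
    [[0.005,0.005,0,0,0,0.4,3.5],[0,0,0,0,0,0.2,3.5],[0,0,0,0,0,0,3.5]]
  ]
}}

```text
time: 25.7
ee_pos: [0.4233, 0.3127, 0.0174]
tcp_rot: [179.9, 0.0, 179.6]
wrist_force: [-0.4, -0.3, -2.3]
opening: 0.0388
```

Now 1–2 mm above rest; settle and look before sliding in.

Request:
{"api": "servo_tool", "payload": {
  "moves": [
    [[0,0,-0.006,0,0,0.2,3.5],[0,0,0,0,0,0.1,3.5],[0,0,0,0,0,0,3.5]]
  ]
}}

```text
time: 25.95
ee_pos: [0.4235, 0.3129, 0.0161]
tcp_rot: [179.9, 0.1, -180.0]
wrist_force: [-0.3, -1.8, 1.4]
opening: 0.0385
```

```bash
python3 - <<'E'
from plan import *
p,r,o=cur();print(p,r)
for n in("scene","side"):
    im=imaging.camera(n)
    c=im[90:195,305:445] if n=="scene" else im[315:420,165:305]
    cv2.imwrite(f"pics/{n}11.png",cv2.resize(c,(800,600),interpolation=cv2.INTER_CUBIC))
E
```

```text
[423.49819669 312.85954227  16.11464069] [ 1.79877248e+02  6.43239050e-02 -1.79975477e+02]
```

View pics/scene11.png

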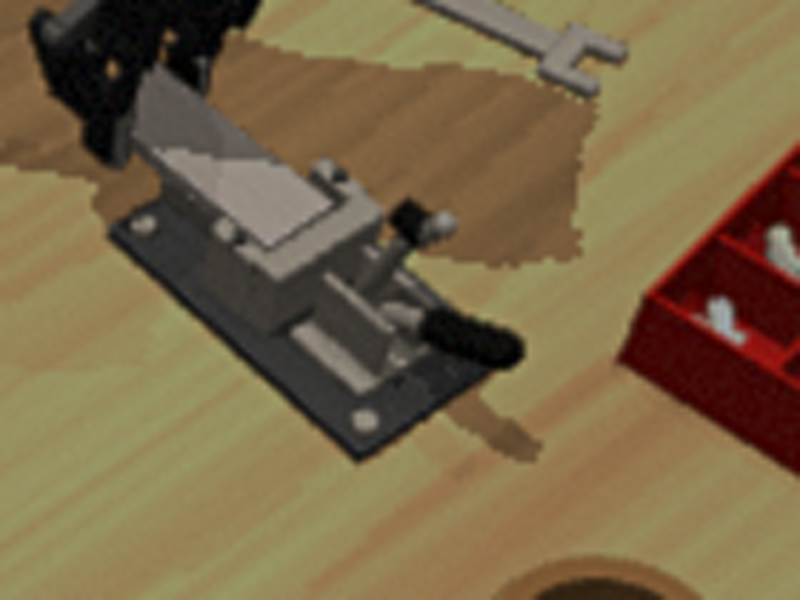

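View pics/side11.png

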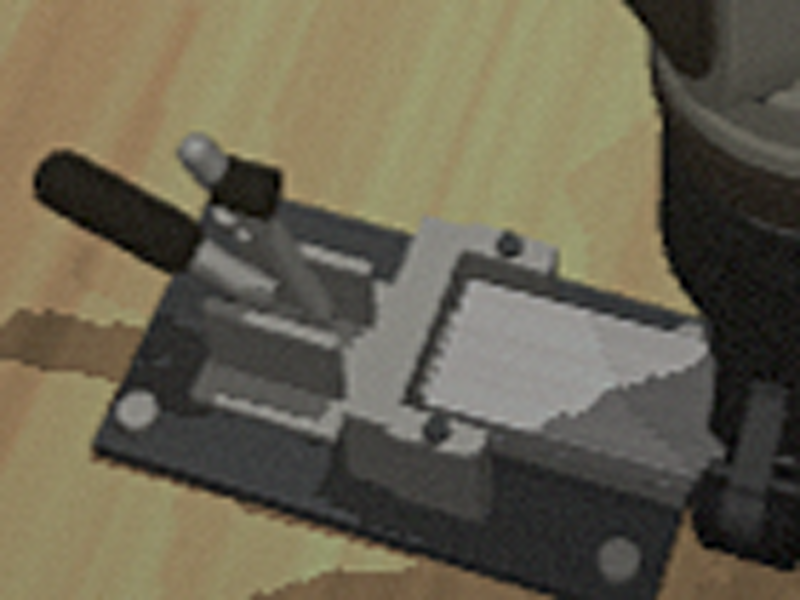

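Request:
{"api": "servo_tool", "payload": {
  "moves": [
    [[0,0,0,-0.3,0,0,3.5],[0,0,0,0,0,0,3.5]]
  ]
}}

```text
time: 26.22
ee_pos: [0.4267, 0.3132, 0.0162]
tcp_rot: [179.8, 0.1, -179.9]
wrist_force: [0.9, -0.4, -0.9]
opening: 0.0386
```

Request:
{"api": "servo_tool", "payload": {
  "moves": [
    [[0,0,0,0,0,0,5],[0,0,0,0,0,0,6.5],[0,0,0,0,0,0,7.5],[0,0,0,0,0,0,7.5],[0,0,0,0,0,-1.5,7.5],[0,0,0,0,0,-3,7.5],[0,0,0,0,0,-3.5,7.5],[0,0,0,0,0,-3.5,7.5],[0,0,0,0,0,0,7.5]]
  ]
}}

```text
time: 26.97
ee_pos: [0.4251, 0.3115, 0.1315]
tcp_rot: [-179.9, -0.2, -179.9]
wrist_force: [0.3, 0.4, 0.4]
opening: 0.0749
```

```bash
python3 - <<'E'
from plan import *
p,r,o=cur();print(p,r)
for n in("scene","side"):
    im=imaging.camera(n)
    cv2.imwrite(f"pics/{n}12f.png",im)
    c=im[90:195,305:445] if n=="scene" else im[315:420,165:305]
    cv2.imwrite(f"pics/{n}12.png",cv2.resize(c,(800,600),interpolation=cv2.INTER_CUBIC))
E
```

```text
[425.11982448 311.46469363 131.49966312] [-179.91812114   -0.23613513 -179.94009485]
```

View pics/scene12.png

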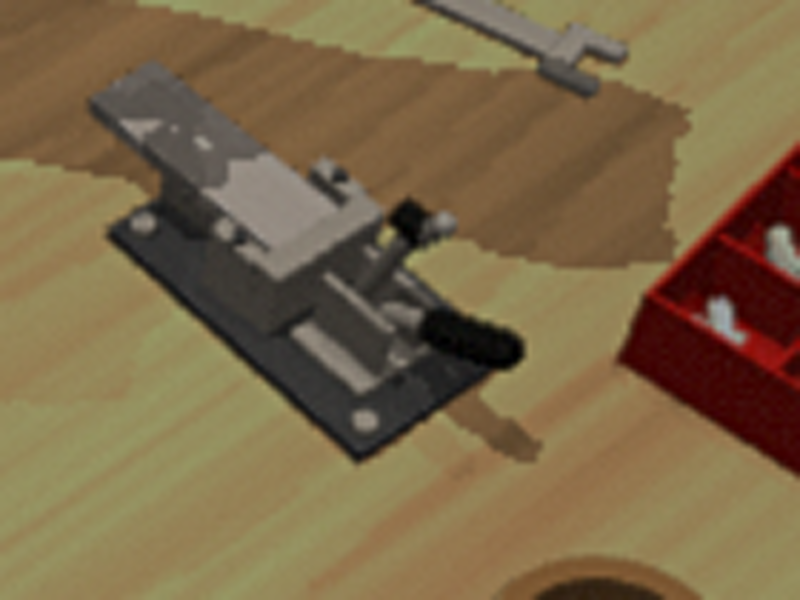

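View pics/side12.png

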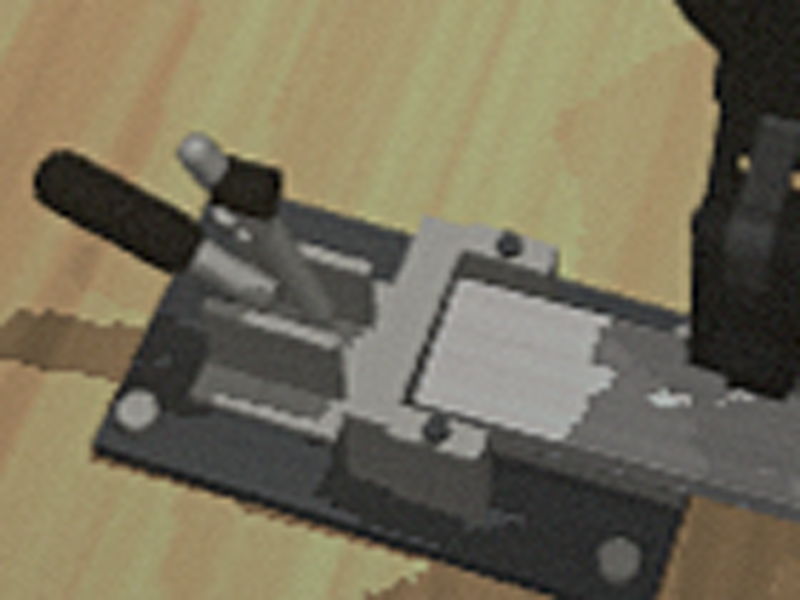

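View pics/side12f.png

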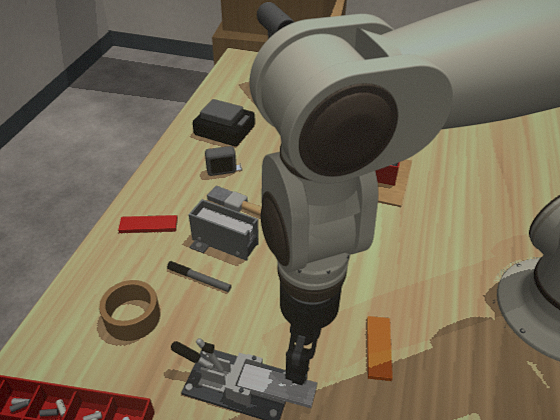

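```bash
python3 - <<'E'
from plan import *
seq(((557.6,-287.3,150),180,8.5,38,0))
E
```

```text
17 rows from [423.9 310.6 126.2] [-179.7   -0.5 -179.9]
[-0.005,-0.009,0.0,-0.78,-3.52,-0.13,8.5]
[0.0,-0.0,0.0,-0.78,-3.52,-0.14,8.5]
[0.0,-0.0,0.0,-0.78,-3.52,-0.14,8.5]
[0.0,-0.0,0.0,-0.78,-3.52,-0.14,8.5]
[-0.0,-0.0,0.0,-0.78,-3.52,-0.14,8.5]
[0.0,-0.0,0.0,-0.78,-3.52,-0.14,8.5]
[0.0,-0.0,0.0,-0.78,-3.52,-0.14,8.5]
[0.0,-0.0,0.0,-0.78,-3.52,-0.14,8.5]
[0.0,-0.0,0.0,-0.78,-3.52,-0.14,8.5]
[-0.0,-0.0,0.0,-0.78,-3.52,-0.14,8.5]
[0.0,-0.0,0.0,-0.78,-3.52,-0.14,8.5]
[0.0,-0.0,0.0,-0.79,-3.52,-0.14,8.5]
[0.0,-0.0,0.0,-0.79,-3.52,-0.14,8.5]
[0.0,-0.0,0.0,-0.79,-3.52,-0.14,8.5]
[-0.0,-0.0,0.0,-0.79,-3.52,-0.14,8.5]
[-0.0,-0.0,0.0,-0.79,-3.52,-0.14,8.5]
[0.0,-0.0,0.0,-0.79,-3.52,-0.14,8.5]
```

Request:
{"api": "servo_tool", "payload": {
  "moves": [
    [[-0.005,-0.009,0,-0.8,-3.5,-0.2,8.5],[0,0,0,-0.8,-3.5,-0.2,8.5],[0,0,0,-0.8,-3.5,-0.2,8.5],[0,0,0,-0.8,-3.5,-0.2,8.5],[0,0,0,-0.8,-3.5,-0.2,8.5],[0,0,0,-0.8,-3.5,-0.2,8.5],[0,0,0,-0.8,-3.5,-0.2,8.5],[0,0,0,-0.8,-3.5,-0.2,8.5],[0,0,0,-0.8,-3.5,-0.2,8.5],[0,0,0,-0.8,-3.5,-0.2,8.5]]
  ]
}}

```text
time: 27.9
ee_pos: [0.5012, -0.0488, 0.1302]
tcp_rot: [-179.9, -1.0, -179.2]
wrist_force: [0.5, 1.0, 0.3]
opening: 0.0848
```

```bash
python3 - <<'E'
from plan import *
seq(((557.6,-287.3,130),180,8.5,38,0))
E
```

```text
7 rows from [501.2 -48.8 130.2] [-179.9   -1.  -179.2]
[-0.002,-0.017,0.002,-0.76,-3.42,-0.0,8.5]
[0.0,-0.0,0.002,-0.77,-3.42,0.0,8.5]
[0.0,-0.0,0.002,-0.77,-3.41,0.0,8.5]
[0.0,-0.0,0.002,-0.78,-3.41,0.0,8.5]
[0.0,-0.0,0.002,-0.79,-3.41,0.0,8.5]
[0.0,-0.0,0.002,-0.79,-3.41,0.0,8.5]
[0.0,-0.0,0.002,-0.8,-3.41,0.0,8.5]
```

Request:
{"api": "servo_tool", "payload": {
  "moves": [
    [[0,-0.017,0,-0.8,-3.4,0,8.5],[0,0,0,-0.8,-3.4,0,8.5],[0,0,0,-0.8,-3.4,0,8.5],[0,0,0,-0.8,-3.4,0,8.5],[0,0,0,-0.8,-3.4,0,8.5],[0,0,0,-0.8,-3.4,0,8.5],[0,0,0,0,0,0,8.5],[0,0,0,0,0,0,8.5]]
  ]
}}

```text
time: 28.57
ee_pos: [0.5477, -0.2689, 0.114]
tcp_rot: [179.8, -0.9, -179.6]
wrist_force: [-0.2, 2.3, -0.0]
opening: 0.0853
```

```bash
python3 - <<'E'
from plan import *
seq(((557.6,-287.3,80),180,8.5,38,0))
E
```

```text
2 rows from [ 547.7 -268.9  114. ] [ 179.8   -0.9 -179.6]
[0.003,-0.015,0.003,-0.52,-0.93,1.69,8.5]
[0.0,-0.0,0.003,-0.49,-0.92,1.7,8.5]
```

Request:
{"api": "servo_tool", "payload": {
  "moves": [
    [[0.003,-0.015,0.003,-0.9,-1.8,0,8.5],[0,0,0,-0.1,-0.1,0,8.5],[0,0,0,0,0,0,8.5]]
  ]
}}

```text
time: 28.82
ee_pos: [0.5563, -0.2867, 0.1092]
tcp_rot: [179.8, -0.3, -179.8]
wrist_force: [0.3, 0.2, -0.5]
opening: 0.085
```

```bash
python3 - <<'E'
from plan import *
cv2.imwrite("pics/w13.png",imaging.camera("wrist"))
seq(((557.6,-287.3,80),180,8.5,38,0))
E
```

```text
1 rows from [ 556.2 -286.5  109.1] [ 179.8   -0.4 -179.8]
[0.004,-0.006,0.003,-0.16,-0.09,2.9,8.5]
```

View pics/w13.png

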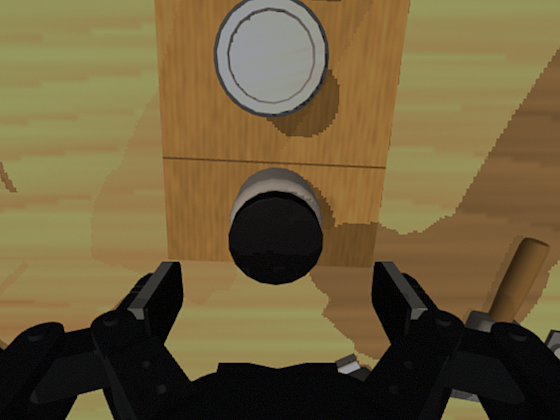

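Request:
{"api": "servo_tool", "payload": {
  "moves": [
    [[0,-0.006,0,-0.2,-0.1,2.5,8.5],[0,0,0,0,0,2.5,8.5],[0,0,0,0,0,2,8.5],[0,0,0,0,0,0.5,8.5],[0,0,0,0,0,0,8.5],[0,0,0,0,0,0,8.5]]
  ]
}}

```text
time: 29.37
ee_pos: [0.5577, -0.281, 0.0328]
tcp_rot: [179.8, 0.0, -179.5]
wrist_force: [-0.2, -0.3, -0.3]
opening: 0.0852
```

```bash
python3 - <<'E'
from plan import *
seq(((557.6,-287.3,28),180,8.5,38,0))
E
```

```text
1 rows from [ 557.7 -281.    32.8] [ 179.8    0.  -179.5]
[0.004,0.0,0.009,0.02,-0.63,0.48,8.5]
```

Request:
{"api": "servo_tool", "payload": {
  "moves": [
    [[0.004,0,0.009,0,-0.6,0.5,8.5],[0,0,0,0,0,0,8.5],[0,0,0,0,0,0,5],[0,0,0,0,0,0,5],[0,0,0,0,0,0,5],[0,0,0,0,0,0,5],[0,0,0,0,0,0,5]]
  ],
  "force": 40
}}

```text
time: 29.95
ee_pos: [0.5601, -0.2882, 0.0334]
tcp_rot: [-179.8, 0.4, 180.0]
wrist_force: [-0.1, -0.1, -2.1]
opening: 0.0602
```

Request:
{"api": "servo_tool", "payload": {
  "moves": [
    [[0,0,0,0,0,-2.5,5],[0,0,0,0,0,-3.5,5],[0,0,0,0,0,-3.5,5],[0,0,0,0,0,-3.2,5],[0,0,0,0,0,0,5]]
  ]
}}

```text
time: 30.37
ee_pos: [0.5568, -0.2867, 0.161]
tcp_rot: [180.0, -0.1, 180.0]
wrist_force: [2.1, -0.1, -1.4]
opening: 0.06
```

```bash
python3 - <<'E'
from plan import *
seq(((535.5,86.8,150),105.3,5,34,0))
E
```

```text
12 rows from [ 556.8 -286.7  161. ] [ 1.8e+02 -1.0e-01  1.8e+02]
[0.0,-0.001,0.109,0.18,3.11,0.09,5.0]
[0.0,-0.0,0.109,0.52,3.07,0.09,5.0]
[0.0,-0.0,0.109,0.85,3.0,0.09,5.0]
[0.0,-0.0,0.109,1.17,2.89,0.09,5.0]
[-0.0,-0.0,0.109,1.47,2.75,0.09,5.0]
[0.0,-0.0,0.109,1.76,2.57,0.09,5.0]
[0.0,-0.0,0.109,2.03,2.37,0.09,5.0]
[0.0,-0.0,0.109,2.27,2.13,0.09,5.0]
[-0.0,-0.0,0.109,2.49,1.87,0.09,5.0]
[0.0,-0.0,0.109,2.68,1.59,0.09,5.0]
[-0.0,-0.0,0.109,2.84,1.29,0.09,5.0]
[0.0,-0.0,0.109,2.96,0.98,0.09,5.0]
```

Request:
{"api": "servo_tool", "payload": {
  "moves": [
    [[0,0,0.109,0.2,3.1,0,5],[0,0,0.109,0.5,3.1,0,5],[0,0,0.109,0.9,3,0,5],[0,0,0.109,1.2,2.9,0,5],[0,0,0.109,1.5,2.7,0,5],[0,0,0.109,1.8,2.6,0,5],[0,0,0.109,2,2.4,0,5],[0,0,0.109,2.3,2.1,0,5],[0,0,0.109,2.5,1.9,0,5],[0,0,0.109,2.7,1.6,0,5],[0,0,0.109,2.8,1.3,0,5],[0,0,0,0,0,0,5]]
  ]
}}

```text
time: 31.37
ee_pos: [0.5428, 0.0683, 0.157]
tcp_rot: [-180.0, 0.1, 107.4]
wrist_force: [0.2, -0.6, -1.1]
opening: 0.0597
```

```bash
python3 - <<'E'
from plan import *
seq(((535.5,86.8,120),105.3,5,34,0))
E
```

```text
2 rows from [542.8  68.3 157. ] [-1.800e+02  1.000e-01  1.074e+02]
[-0.0,0.002,0.018,0.99,-0.07,1.85,5.0]
[0.0,-0.0,0.018,0.99,-0.09,1.85,5.0]
```

Request:
{"api": "servo_tool", "payload": {
  "moves": [
    [[0,0,0.018,1,-0.1,1.8,5],[0,0,0.018,1,-0.1,1.8,5],[0,0,0,0,0,0,5],[0,0,0,0,0,0,5]]
  ]
}}

```text
time: 31.7
ee_pos: [0.5347, 0.0896, 0.1191]
tcp_rot: [-180.0, 0.1, 105.5]
wrist_force: [0.7, 0.1, -1.3]
opening: 0.0601
```

```bash
python3 - <<'E'
from plan import *
seq(((535.5,86.8,45),105.3,5,25,0))
E
```

```text
3 rows from [534.7  89.6 119.1] [-1.800e+02  1.000e-01  1.055e+02]
[-0.0,0.002,0.001,-0.09,0.0,2.47,5.0]
[0.0,-0.0,0.001,-0.1,0.0,2.47,5.0]
[0.0,-0.0,0.001,-0.1,0.0,2.47,5.0]
```

Request:
{"api": "servo_tool", "payload": {
  "moves": [
    [[0,0,0,0,0,2.4,5],[0,0,0,0,0,2.4,5],[0,0,0,0,0,2.2,5],[0,0,0,0,0,0.6,5],[0,0,0,0,0,0,5],[0,0,0,0,0,0,5]]
  ]
}}

```text
time: 32.2
ee_pos: [0.538, 0.0859, 0.0462]
tcp_rot: [179.7, 0.2, 105.6]
wrist_force: [-0.7, 0.1, -0.7]
opening: 0.0598
```

```bash
python3 - <<'E'
from plan import *
seq(((535.5,86.8,30),105.3,5,25,0))
E
```

```text
1 rows from [538.   85.9  46.2] [179.7   0.2 105.6]
[0.005,0.004,0.006,0.16,-0.23,1.62,5.0]
```

Request:
{"api": "servo_tool", "payload": {
  "moves": [
    [[0.005,0,0.006,0.2,-0.3,1,5],[0,0,0,0,0,0.4,5],[0,0,0,0,0,0,5],[0,0,0,0,0,0,5]]
  ]
}}

```text
time: 32.53
ee_pos: [0.5368, 0.0867, 0.0354]
tcp_rot: [179.7, 0.3, 105.2]
wrist_force: [0.7, -0.4, -0.5]
opening: 0.0598
```

```bash
python3 - <<'E'
from plan import *
seq(((535.5,86.8,28),105.3,5,25,0))
E
```

```text
1 rows from [536.8  86.7  35.4] [179.7   0.3 105.2]
[0.005,0.005,-0.002,0.05,-0.13,0.74,5.0]
```

Request:
{"api": "servo_tool", "payload": {
  "moves": [
    [[0.005,0.005,0,0.1,-0.2,0.5,5],[0,0,0,0,0,0.2,5],[0,0,0,0,0,0,5]]
  ]
}}

```text
time: 32.78
ee_pos: [0.5351, 0.0874, 0.029]
tcp_rot: [179.9, -0.0, 105.2]
wrist_force: [0.2, -1.3, -1.1]
opening: 0.0599
```

Request:
{"api": "servo_tool", "payload": {
  "moves": [
    [[0,0,0,0,0,0.2,5],[0,0,0,0,0,0,6],[0,0,0,0,0,0,7.5],[0,0,0,0,0,0,8.5],[0,0,0,0,0,0,8.5],[0,0,0,0,0,-1.5,8.5],[0,0,0,0,0,-3,8.5],[0,0,0,0,0,-3.5,8.5],[0,0,0,0,0,-3.2,8.5],[0,0,0,0,0,0,8.5]]
  ]
}}

```text
time: 33.62
ee_pos: [0.5336, 0.0872, 0.1418]
tcp_rot: [-179.9, -0.1, 105.3]
wrist_force: [1.6, 0.1, 0.7]
opening: 0.0852
```

```bash
python3 - <<'E'
from plan import *
im=imaging.camera("wrist");c=imaging.calibration("wrist")
print(px("wrist",[.534,.0895,.076],c))
cv2.imwrite("pics/w14.png",im)
seq(((463.5,-289.3,140),180,8.5,34,0))
E
```

```text
[277.47128675 217.04168087]
12 rows from [533.1  87.2 139.3] [-1.798e+02 -1.000e-01  1.053e+02]
[-0.004,-0.002,-0.109,-2.87,-1.39,-0.0,8.5]
[0.0,0.0,-0.109,-2.71,-1.69,-0.01,8.5]
[-0.0,0.0,-0.109,-2.51,-1.97,-0.01,8.5]
[0.0,0.0,-0.109,-2.28,-2.23,-0.01,8.5]
[0.0,0.0,-0.109,-2.02,-2.47,-0.01,8.5]
[-0.0,0.0,-0.109,-1.74,-2.67,-0.01,8.5]
[-0.0,0.0,-0.109,-1.44,-2.85,-0.01,8.5]
[-0.0,0.0,-0.109,-1.13,-2.99,-0.01,8.5]
[0.0,0.0,-0.109,-0.8,-3.09,-0.01,8.5]
[-0.0,0.0,-0.109,-0.46,-3.16,-0.01,8.5]
[0.0,0.0,-0.109,-0.11,-3.19,-0.01,8.5]
[0.0,0.0,-0.109,0.24,-3.18,-0.01,8.5]
```

View pics/w14.png

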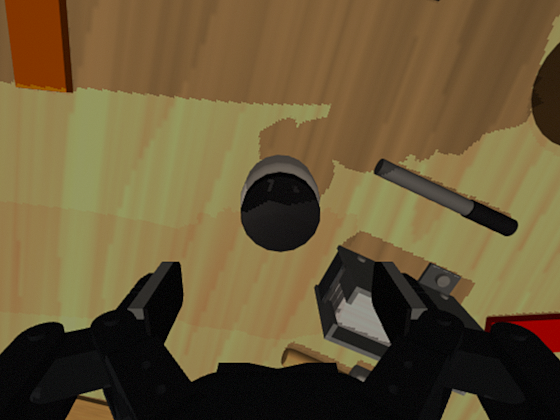

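Request:
{"api": "servo_tool", "payload": {
  "moves": [
    [[0,0,-0.109,-2.9,-1.4,-0.1,8.5],[0,0,-0.109,-2.7,-1.7,-0.1,8.5],[0,0,-0.109,-2.5,-2,-0.1,8.5],[0,0,-0.109,-2.3,-2.2,-0.1,8.5],[0,0,-0.109,-2,-2.5,-0.1,8.5],[0,0,-0.109,-1.7,-2.7,-0.1,8.5],[0,0,-0.109,-1.4,-2.9,-0.1,8.5],[0,0,-0.109,-1.1,-3,-0.1,8.5],[0,0,-0.109,-0.8,-3.1,-0.1,8.5],[0,0,-0.109,-0.5,-3.2,-0.1,8.5],[0,0,-0.109,-0.1,-3.2,-0.1,8.5],[0,0,0,0,0,0,8.5]]
  ]
}}

```text
time: 34.67
ee_pos: [0.4699, -0.2733, 0.139]
tcp_rot: [179.9, -0.6, 177.8]
wrist_force: [0.5, -1.4, -0.6]
opening: 0.0853
```

```bash
python3 - <<'E'
from plan import *
seq(((463.5,-289.5,130),180,8.5,34,0))
E
```

```text
1 rows from [ 469.9 -273.3  139. ] [179.9  -0.6 177.8]
[0.003,-0.011,-0.039,0.56,-1.64,0.91,8.5]
```

Request:
{"api": "servo_tool", "payload": {
  "moves": [
    [[0,-0.011,-0.039,0.6,-1.5,0.9,8.5],[0,0,0,0,0,1,8.5],[0,0,0,0,0,0,8.5],[0,0,0,0,0,0,8.5]]
  ]
}}

```text
time: 35.0
ee_pos: [0.4613, -0.29, 0.1153]
tcp_rot: [179.7, -0.2, 179.8]
wrist_force: [-0.1, 0.0, 0.4]
opening: 0.0852
```

```bash
python3 - <<'E'
from plan import *
im=imaging.camera("wrist");cv2.imwrite("pics/w15.png",im)
print(px("wrist",[.4635,-.2895,.085]))
seq(((463.5,-289.5,80),180,8.5,34,0))
E
```

```text
[278.03509918 242.31677126]
2 rows from [ 461.3 -289.7  115.1] [179.7  -0.2 179.8]
[0.005,-0.004,-0.002,-0.12,0.0,1.75,8.5]
[0.0,0.0,-0.002,-0.11,0.01,1.76,8.5]
```

View pics/w15.png

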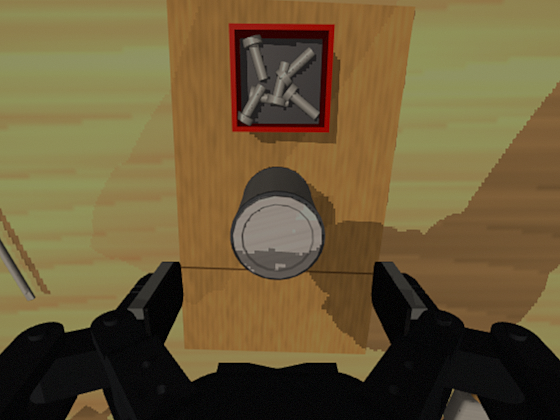

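Request:
{"api": "servo_tool", "payload": {
  "moves": [
    [[0,0,0,0,0,2.5,8.5],[0,0,0,0,-0.1,2.5,8.5],[0,0,0,0,-0.1,2.3,8.5],[0,0,0,0,-0.1,0.8,8.5],[0,0,0,0,0,0,8.5],[0,0,0,0,0,0,8.5]]
  ]
}}

```text
time: 35.55
ee_pos: [0.4643, -0.2889, 0.0346]
tcp_rot: [179.8, -0.0, 179.9]
wrist_force: [0.3, -1.2, 0.0]
opening: 0.085
```

```bash
python3 - <<'E'
from plan import *
seq(((461.,-289.5,27),180,8.5,34,0))
E
```

```text
1 rows from [ 464.3 -288.9   34.6] [179.8  -0.  179.9]
[0.004,-0.0,-0.001,0.33,-0.07,0.76,8.5]
```

Request:
{"api": "servo_tool", "payload": {
  "moves": [
    [[0.004,0,0,0.3,-0.1,0.8,8.5],[0,0,0,0,0,0,8.5],[0,0,0,0,0,0,4.5],[0,0,0,0,0,0,4.5],[0,0,0,0,0,0,4.5],[0,0,0,0,0,0,4.5],[0,0,0,0,0,0,4.5],[0,0,0,0,0,0,4.5]]
  ],
  "force": 50
}}

```text
time: 36.22
ee_pos: [0.4635, -0.2905, 0.0314]
tcp_rot: [-179.8, 0.3, 179.9]
wrist_force: [-0.1, -0.4, -4.2]
opening: 0.0518
```

Request:
{"api": "servo_tool", "payload": {
  "moves": [
    [[0,0,0,0,0,-2.5,4.5],[0,0,0,0,0,-3.5,4.5],[0,0,0,0,0,-3.5,4.5],[0,0,0,0,0,-3.2,4.5],[0,0,0,0,0,0,4.5]]
  ]
}}

```text
time: 36.63
ee_pos: [0.4599, -0.2885, 0.1585]
tcp_rot: [179.9, -0.2, 179.9]
wrist_force: [0.7, -0.1, -3.0]
opening: 0.0519
```

```bash
python3 - <<'E'
from plan import *
seq(((521,-6,150),-149.3,4.5,34,0))
E
```

```text
9 rows from [ 459.9 -288.5  158.5] [179.9  -0.2 179.9]
[0.002,-0.004,-0.06,-0.68,3.14,0.1,4.5]
[0.0,0.0,-0.06,-0.86,3.09,0.09,4.5]
[0.0,0.0,-0.06,-1.04,3.04,0.09,4.5]
[0.0,0.0,-0.06,-1.22,2.97,0.09,4.5]
[0.0,0.0,-0.06,-1.4,2.89,0.09,4.5]
[0.0,0.0,-0.06,-1.57,2.8,0.09,4.5]
[0.0,0.0,-0.06,-1.73,2.7,0.09,4.5]
[0.0,0.0,-0.06,-1.89,2.6,0.09,4.5]
[-0.0,0.0,-0.06,-2.04,2.48,0.09,4.5]
```

Request:
{"api": "servo_tool", "payload": {
  "moves": [
    [[0,0,-0.06,-0.7,3.1,0,4.5],[0,0,-0.06,-0.9,3.1,0,4.5],[0,0,-0.06,-1,3,0,4.5],[0,0,-0.06,-1.2,3,0,4.5],[0,0,-0.06,-1.4,2.9,0,4.5],[0,0,-0.06,-1.6,2.8,0,4.5],[0,0,-0.06,-1.7,2.7,0,4.5],[0,0,-0.06,-1.9,2.6,0,4.5],[0,0,0,0,0,0,4.5]]
  ]
}}

```text
time: 37.38
ee_pos: [0.5138, -0.0296, 0.1535]
tcp_rot: [179.8, -0.3, -151.6]
wrist_force: [-0.6, 0.4, -4.3]
opening: 0.0522
```

```bash
python3 - <<'E'
from plan import *
seq(((521,-6,130),-149.3,4.5,34,0))
E
```

```text
2 rows from [513.8 -29.6 153.5] [ 179.8   -0.3 -151.6]
[0.003,-0.005,-0.02,-0.88,0.86,1.17,4.5]
[0.0,0.0,-0.02,-0.89,0.85,1.18,4.5]
```

Request:
{"api": "servo_tool", "payload": {
  "moves": [
    [[0.003,-0.005,-0.02,-0.9,0.9,1.5,4.5],[0,0,-0.02,-0.9,0.9,1.5,4.5],[0,0,0,0,0,1,4.5],[0,0,0,0,0,0,4.5],[0,0,0,0,0,0,4.5]]
  ]
}}

```text
time: 37.8
ee_pos: [0.5199, -0.0023, 0.1086]
tcp_rot: [179.9, -0.2, -149.0]
wrist_force: [0.7, -0.2, -2.6]
opening: 0.052
```

```bash
python3 - <<'E'
from plan import *
seq(((521,-6,40),-149.3,4.5,24,0))
E
```

```text
3 rows from [519.9  -2.3 108.6] [ 179.9   -0.2 -149. ]
[0.002,-0.004,0.002,0.02,-0.13,2.29,4.5]
[0.0,-0.0,0.002,0.03,-0.13,2.29,4.5]
[0.0,-0.0,0.002,0.03,-0.13,2.29,4.5]
```

Request:
{"api": "servo_tool", "payload": {
  "moves": [
    [[0,0,0,0,-0.1,2.2,4.5],[0,0,0,0,-0.1,2.2,4.5],[0,0,0,0,0,1.8,4.5],[0,0,0,0,0,0,4.5],[0,0,0,0,0,0,4.5]]
  ]
}}

```text
time: 38.22
ee_pos: [0.5216, -0.0081, 0.0479]
tcp_rot: [-179.9, -0.1, -149.4]
wrist_force: [0.2, -0.1, -3.0]
opening: 0.0521
```

```bash
python3 - <<'E'
from plan import *
seq(((521,-6,28),-149.3,4.5,24,0))
E
```

```text
1 rows from [521.6  -8.1  47.9] [-1.799e+02 -1.000e-01 -1.494e+02]
[-0.001,-0.001,-0.002,-0.06,0.21,1.99,4.5]
```

Request:
{"api": "servo_tool", "payload": {
  "moves": [
    [[0,0,0,-0.1,0.2,1.2,4.5],[0,0,0,0,0.1,0.4,4.5],[0,0,0,0,0,0,4.5],[0,0,0,0,0,0,4.5]]
  ]
}}

```text
time: 38.55
ee_pos: [0.5225, -0.006, 0.0342]
tcp_rot: [-179.8, 0.1, -149.5]
wrist_force: [0.2, -0.4, -3.1]
opening: 0.0519
```

```bash
python3 - <<'E'
from plan import *
seq(((521,-6,26),-149.3,4.5,24,0))
E
```

```text
1 rows from [522.5  -6.   34.2] [-1.798e+02  1.000e-01 -1.495e+02]
[-0.003,0.002,-0.004,0.13,0.08,0.82,4.5]
```

Request:
{"api": "servo_tool", "payload": {
  "moves": [
    [[-0.003,0.002,0,0.1,0.1,0.5,4.5],[0,0,0,0.1,0,0.3,4.5],[0,0,0,0,0,0,4.5]]
  ]
}}

```text
time: 38.8
ee_pos: [0.521, -0.006, 0.027]
tcp_rot: [-179.9, 0.1, -149.5]
wrist_force: [0.3, -0.4, -3.5]
opening: 0.052
```

Request:
{"api": "servo_tool", "payload": {
  "moves": [
    [[0,0,0,0,0,0.2,4.5],[0,0,0,0,0,0,4.5]]
  ]
}}

```text
time: 38.97
ee_pos: [0.5214, -0.006, 0.0265]
tcp_rot: [-179.9, 0.2, -149.5]
wrist_force: [0.7, -0.1, -3.5]
opening: 0.0518
```

Request:
{"api": "servo_tool", "payload": {
  "moves": [
    [[0,0,0,0,0,0.4,4.5],[0,0,0,0,0,0,4.5]]
  ]
}}

```text
time: 39.13
ee_pos: [0.5223, -0.0059, 0.0273]
tcp_rot: [-179.8, 0.4, -149.5]
wrist_force: [-0.8, 0.0, -4.2]
opening: 0.0518
```

Request:
{"api": "servo_tool", "payload": {
  "moves": [
    [[0,0,0,0.1,0,0.4,4.5]]
  ]
}}

```text
time: 39.22
ee_pos: [0.5231, -0.0061, 0.0259]
tcp_rot: [-179.7, 0.6, -149.5]
wrist_force: [-18.1, 3.2, 54.6]
opening: 0.052
```

Request:
{"api": "servo_tool", "payload": {
  "moves": [
    [[0,0,0,0,0,-0.1,4.5],[0,0,0,0,0,0,4.5]]
  ]
}}

```text
time: 39.38
ee_pos: [0.5239, -0.006, 0.0279]
tcp_rot: [-179.6, 0.8, -149.5]
wrist_force: [0.1, -0.2, -3.6]
opening: 0.0519
```

```bash
python3 - <<'E'
from plan import *
seq(((521,-6,26.5),-149.3,4.5,24,0))
E
```

```text
1 rows from [523.9  -6.   27.9] [-179.6    0.8 -149.5]
[-0.007,0.013,-0.003,0.25,0.15,0.13,4.5]
```

Request:
{"api": "servo_tool", "payload": {
  "moves": [
    [[-0.007,0.013,0,0.3,0.2,0,4.5],[0,0,0,0,0,0,4.5],[0,0,0,0,0,0,4.5]]
  ]
}}

```text
time: 39.63
ee_pos: [0.5193, -0.0059, 0.0262]
tcp_rot: [179.9, -0.1, -149.5]
wrist_force: [-0.4, -0.3, 3.4]
opening: 0.052
```

Request:
{"api": "servo_tool", "payload": {
  "moves": [
    [[0,0,0,0,0,0,6],[0,0,0,0,0,0,7.5],[0,0,0,0,0,0,8.5],[0,0,0,0,0,0,8.5],[0,0,0,0,0,-1.5,8.5],[0,0,0,0,0,-3,8.5],[0,0,0,0,0,-3.5,8.5],[0,0,0,0,0,-3.2,8.5],[0,0,0,0,0,0,8.5]]
  ]
}}

```text
time: 40.38
ee_pos: [0.5182, -0.006, 0.1403]
tcp_rot: [179.8, -0.4, -149.5]
wrist_force: [0.4, -0.3, 0.7]
opening: 0.0848
```

```bash
python3 - <<'E'
from plan import *
im=imaging.camera("wrist");c=imaging.calibration("wrist")
print(px("wrist",[.5185,-.006,.08],c))
cv2.imwrite("pics/w16.png",im)
seq(((374.8,-287.2,140),179.3,8.5,34,0))
E
```

```text
[277.77677444 224.13575955]
10 rows from [517.7  -6.  137.8] [ 179.7   -0.5 -149.5]
[0.005,-0.009,0.054,2.66,-1.7,-0.01,8.5]
[0.0,-0.0,0.054,2.56,-1.84,-0.02,8.5]
[-0.0,-0.0,0.054,2.46,-1.98,-0.02,8.5]
[-0.0,-0.0,0.054,2.35,-2.11,-0.02,8.5]
[-0.0,-0.0,0.054,2.23,-2.23,-0.02,8.5]
[0.0,-0.0,0.054,2.1,-2.35,-0.02,8.5]
[0.0,-0.0,0.054,1.97,-2.46,-0.02,8.5]
[0.0,-0.0,0.054,1.84,-2.57,-0.02,8.5]
[0.0,-0.0,0.054,1.69,-2.66,-0.02,8.5]
[0.0,-0.0,0.054,1.55,-2.75,-0.02,8.5]
```

View pics/w16.png

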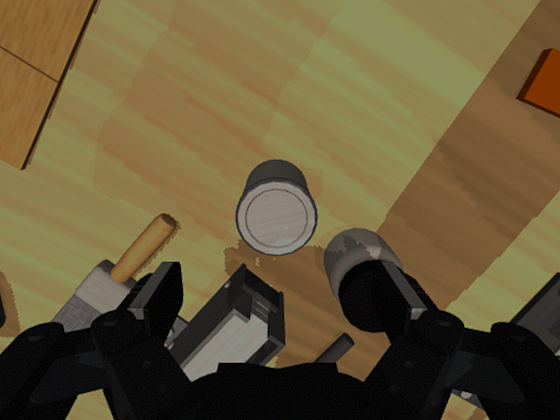

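Request:
{"api": "servo_tool", "payload": {
  "moves": [
    [[0.005,-0.009,0.054,2.7,-1.7,0,8.5],[0,0,0.054,2.6,-1.8,0,8.5],[0,0,0.054,2.5,-2,0,8.5],[0,0,0.054,2.4,-2.1,0,8.5],[0,0,0.054,2.2,-2.2,0,8.5],[0,0,0.054,2.1,-2.4,0,8.5],[0,0,0.054,2,-2.5,0,8.5],[0,0,0.054,1.8,-2.6,0,8.5],[0,0,0.054,1.7,-2.7,0,8.5],[0,0,0,0,0,0,8.5]]
  ]
}}

```text
time: 41.27
ee_pos: [0.3803, -0.2683, 0.1297]
tcp_rot: [179.9, -0.1, -178.3]
wrist_force: [0.1, 0.3, -0.1]
opening: 0.0852
```

```bash
python3 - <<'E'
from plan import *
for n in("scene","side"):
    im=imaging.camera(n);cv2.imwrite(f"pics/{n}17.png",im);o=cv2.imread(f"pics/{n}0.png")
    c=(slice(140,230),slice(230,330)) if n=="scene" else (slice(200,300),slice(240,340))
    cv2.imwrite(f"pics/{n}17c.png",np.hstack([cv2.resize(x[c],(400,400),interpolation=cv2.INTER_CUBIC) for x in(o,im)]))
seq(((374.8,-287.2,130),179.3,8.5,34,0))
E
```

```text
1 rows from [ 381.8 -265.6  129.7] [ 1.798e+02 -1.000e-01 -1.781e+02]
[0.003,-0.002,0.046,0.77,-2.13,-0.03,8.5]
```

View pics/scene17c.png

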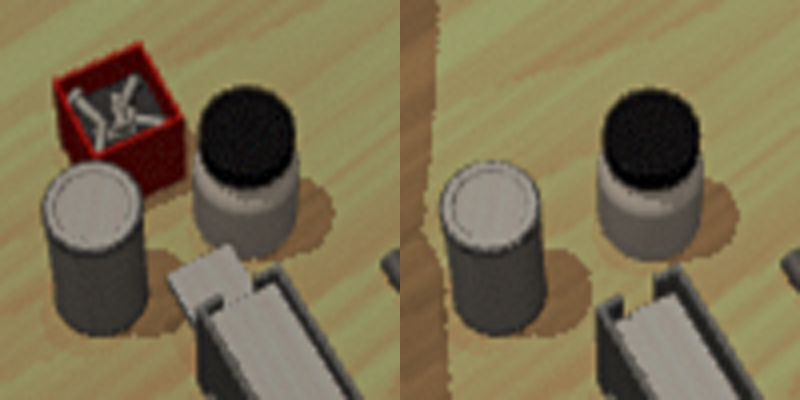

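View pics/side17c.png

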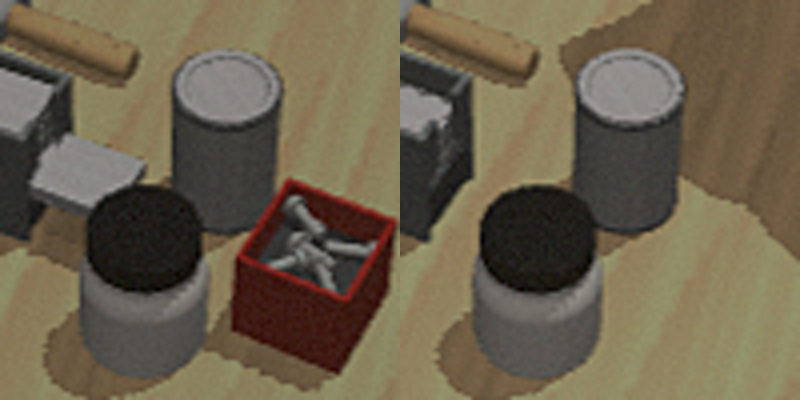

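Request:
{"api": "servo_tool", "payload": {
  "moves": [
    [[0,0,0.046,0.7,-2,1,8.5],[0,0,0,0,-0.1,1.5,8.5],[0,0,0,0,0,1,8.5],[0,0,0,0,0,0,8.5],[0,0,0,0,0,0,8.5]]
  ]
}}

```text
time: 41.78
ee_pos: [0.3773, -0.2834, 0.0919]
tcp_rot: [179.7, -0.1, 179.6]
wrist_force: [-0.7, 0.1, 0.1]
opening: 0.085
```

```bash
python3 - <<'E'
from plan import *
cv2.imwrite("pics/w18.png",imaging.camera("wrist"))
seq(((374.8,-287.2,24),179.3,8.5,24,0))
E
```

```text
3 rows from [ 377.3 -283.3   91.9] [ 1.797e+02 -1.000e-01  1.796e+02]
[0.005,-0.002,0.002,0.08,-0.14,2.26,8.5]
[0.0,-0.0,0.002,0.08,-0.13,2.26,8.5]
[0.0,-0.0,0.002,0.08,-0.13,2.26,8.5]
```

View pics/w18.png

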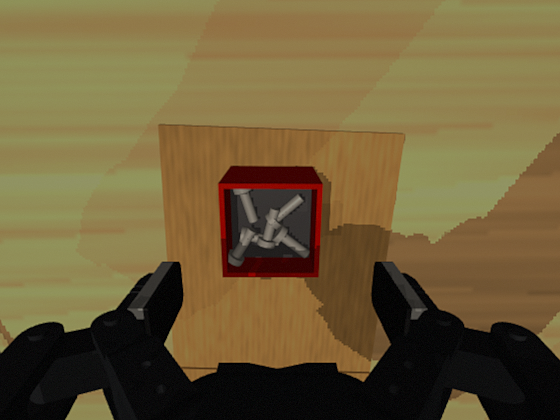

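Request:
{"api": "servo_tool", "payload": {
  "moves": [
    [[0.005,0,0,0.1,-0.2,2.3,8.5],[0,0,0,0.1,-0.1,2.2,8.5],[0,0,0,0.1,0,1.8,8.5],[0,0,0,0,0,0,8.5],[0,0,0,0,0,0,8.5]]
  ]
}}

```text
time: 42.25
ee_pos: [0.3778, -0.2848, 0.0313]
tcp_rot: [-179.8, 0.2, -180.0]
wrist_force: [-0.0, -0.3, 0.2]
opening: 0.0848
```

```bash
python3 - <<'E'
from plan import *
seq(((374.8,-287.2,24),179.3,8.5,24,0))
E
```

```text
1 rows from [ 377.8 -284.8   31.3] [-179.8    0.2 -180. ]
[-0.003,0.003,0.013,0.3,-0.24,0.73,8.5]
```

Request:
{"api": "servo_tool", "payload": {
  "moves": [
    [[-0.003,0.003,0.013,0.3,-0.3,0.6,8.5],[0,0,0,0,0,0,8.5],[0,0,0,0,0,0,5],[0,0,0,0,0,0,5],[0,0,0,0,0,0,5],[0,0,0,0,0,0,5],[0,0,0,0,0,0,5]]
  ],
  "force": 40
}}

```text
time: 42.83
ee_pos: [0.3773, -0.2892, 0.0306]
tcp_rot: [-179.8, 0.3, 179.3]
wrist_force: [0.2, 0.0, -2.3]
opening: 0.0574
```

Request:
{"api": "servo_tool", "payload": {
  "moves": [
    [[0,0,0,0,0,-2.5,5],[0,0,0,0,0,-3.5,5],[0,0,0,0,0,-3.5,5],[0,0,0,0,0,-3.2,5],[0,0,0,0,0,0,5]]
  ]
}}

```text
time: 43.25
ee_pos: [0.3743, -0.2871, 0.1596]
tcp_rot: [180.0, -0.0, 179.3]
wrist_force: [1.0, -0.3, -0.7]
opening: 0.057
```

```bash
python3 - <<'E'
from plan import *
seq(((463.5,54,150),167.2,5,36,0))
E
```

```text
10 rows from [ 374.3 -287.1  159.6] [180.   -0.  179.3]
[0.0,-0.001,0.021,-0.85,3.42,0.1,5.0]
[0.0,-0.0,0.021,-0.78,3.44,0.1,5.0]
[0.0,-0.0,0.021,-0.7,3.46,0.1,5.0]
[0.0,-0.0,0.021,-0.63,3.47,0.1,5.0]
[0.0,-0.0,0.021,-0.56,3.48,0.1,5.0]
[0.0,-0.0,0.021,-0.48,3.49,0.1,5.0]
[0.0,-0.0,0.021,-0.41,3.5,0.1,5.0]
[0.0,-0.0,0.021,-0.34,3.51,0.1,5.0]
[0.0,-0.0,0.021,-0.26,3.52,0.1,5.0]
[0.0,-0.0,0.021,-0.19,3.52,0.1,5.0]
```

Request:
{"api": "servo_tool", "payload": {
  "moves": [
    [[0,0,0.021,-0.9,3.4,0,5],[0,0,0.021,-0.8,3.4,0,5],[0,0,0.021,-0.7,3.5,0,5],[0,0,0.021,-0.6,3.5,0,5],[0,0,0.021,-0.6,3.5,0,5],[0,0,0.021,-0.5,3.5,0,5],[0,0,0.021,-0.4,3.5,0,5],[0,0,0.021,-0.3,3.5,0,5],[0,0,0.021,-0.3,3.5,0,5],[0,0,0,0,0,0,5]]
  ]
}}

```text
time: 44.08
ee_pos: [0.4601, 0.0302, 0.1583]
tcp_rot: [-179.9, 0.2, 167.4]
wrist_force: [-0.9, -0.1, -1.8]
opening: 0.0578
```

```bash
python3 - <<'E'
from plan import *
seq(((463.5,54,130),167.2,5,36,0))
E
```

```text
2 rows from [460.1  30.2 158.3] [-179.9    0.2  167.4]
[-0.002,0.004,0.002,0.1,1.2,1.41,5.0]
[0.0,-0.0,0.002,0.1,1.2,1.42,5.0]
```

Request:
{"api": "servo_tool", "payload": {
  "moves": [
    [[0,0.004,0,0.1,1.2,1.4,5],[0,0,0,0,1.2,1.4,5],[0,0,0,0,0,1,5],[0,0,0,0,0,0,5],[0,0,0,0,0,0,5]]
  ]
}}

```text
time: 44.5
ee_pos: [0.4641, 0.0569, 0.1171]
tcp_rot: [-179.8, -0.1, 167.8]
wrist_force: [0.2, 0.7, -2.2]
opening: 0.0575
```

```bash
python3 - <<'E'
from plan import *
seq(((463.5,54,50),167.2,5,24,0))
E
```

```text
3 rows from [464.1  56.9 117.1] [-1.798e+02 -1.000e-01  1.678e+02]
[-0.003,-0.001,0.003,-0.0,-0.09,2.24,5.0]
[0.0,-0.0,0.003,-0.0,-0.1,2.24,5.0]
[0.0,-0.0,0.003,-0.0,-0.1,2.24,5.0]
```

Request:
{"api": "servo_tool", "payload": {
  "moves": [
    [[-0.003,0,0.005,0,0,2.2,5],[0,0,0.004,0.1,0,2.2,5],[0,0,0,0.1,0,2,5],[0,0,0,0,0,0,5],[0,0,0,0,0,0,5]]
  ]
}}

```text
time: 44.92
ee_pos: [0.4633, 0.0537, 0.0548]
tcp_rot: [179.9, 0.2, 167.0]
wrist_force: [-0.2, 0.5, -1.8]
opening: 0.0574
```

```bash
python3 - <<'E'
from plan import *
seq(((463.5,54,28),167.2,5,24,0))
E
```

```text
2 rows from [463.3  53.7  54.8] [179.9   0.2 167. ]
[0.001,0.003,-0.002,-0.0,0.02,1.34,5.0]
[-0.0,0.0,-0.002,-0.01,0.02,1.34,5.0]
```

Request:
{"api": "servo_tool", "payload": {
  "moves": [
    [[0,0.003,0,0.1,0.1,1.2,5],[0,0,0,0,0,0.8,5],[0,0,0,0,0,0.3,5],[0,0,0,0,0,0,5],[0,0,0,0,0,0,5]]
  ]
}}

```text
time: 45.33
ee_pos: [0.4647, 0.054, 0.0339]
tcp_rot: [179.9, 0.3, 166.9]
wrist_force: [-0.1, 0.0, -1.8]
opening: 0.0574
```

```bash
python3 - <<'E'
from plan import *
seq(((463.5,54,26),167.2,5,24,0))
E
```

```text
1 rows from [464.7  54.   33.9] [179.9   0.3 166.9]
[0.002,0.005,-0.005,0.12,-0.03,0.79,5.0]
```

Request:
{"api": "servo_tool", "payload": {
  "moves": [
    [[0,0.005,-0.005,0.2,0,0.5,5],[0,0,0,0,0,0.3,5],[0,0,0,0,0,0,5]]
  ]
}}

```text
time: 45.58
ee_pos: [0.4633, 0.0547, 0.0262]
tcp_rot: [179.8, 0.0, 167.2]
wrist_force: [0.6, 1.1, -1.6]
opening: 0.0576
```

Request:
{"api": "servo_tool", "payload": {
  "moves": [
    [[0,0,0,0,0,0.15,5],[0,0,0,0,0,0,6],[0,0,0,0,0,0,7.5],[0,0,0,0,0,0,8.5],[0,0,0,0,0,0,8.5],[0,0,0,0,0,-1.5,8.5],[0,0,0,0,0,-3,8.5],[0,0,0,0,0,-3.5,8.5],[0,0,0,0,0,-3.5,8.5],[0,0,0,0,0,-2,8.5]]
  ]
}}

```text
time: 46.42
ee_pos: [0.4602, 0.0541, 0.1606]
tcp_rot: [180.0, -0.4, 167.2]
wrist_force: [1.9, -0.1, 0.2]
opening: 0.0846
```

Request:
{"api": "servo_tool", "payload": {
  "moves": [
    [[0,0,0,0.5,-3,-1,8.5],[0,0,0,0.5,-3.5,0,8.5],[0,0,0,0.5,-3.5,0,8.5],[0,0,0,0.5,-3.5,0,8.5],[0,0,0,0.5,-3.5,0,8.5],[0,0,0,0.5,-3.5,0,8.5],[0,0,0,0,0,0,8.5]]
  ]
}}

```text
time: 47.0
ee_pos: [0.3867, -0.1455, 0.1796]
tcp_rot: [179.9, 0.5, 167.6]
wrist_force: [0.3, 0.8, 0.0]
opening: 0.0847
```

```bash
python3 - <<'E'
from plan import *
p,r,o=cur();print(p,o["q"],o["time"])
for n in("scene","side"):
    im=imaging.camera(n);cv2.imwrite(f"pics/{n}19.png",im);o=cv2.imread(f"pics/{n}0.png")
    c=(slice(140,230),slice(230,330)) if n=="scene" else (slice(200,300),slice(240,340))
    cv2.imwrite(f"pics/{n}19c.png",np.hstack([cv2.resize(x[c],(400,400),interpolation=cv2.INTER_CUBIC) for x in(o,im)]))
E
```

```text
[ 386.69680885 -145.48479142  179.57131254] [-20.7443431  -14.98766754 -14.22012262  90.29634244   0.18384361
  -8.37699882] 47.0
```

View pics/scene19c.png

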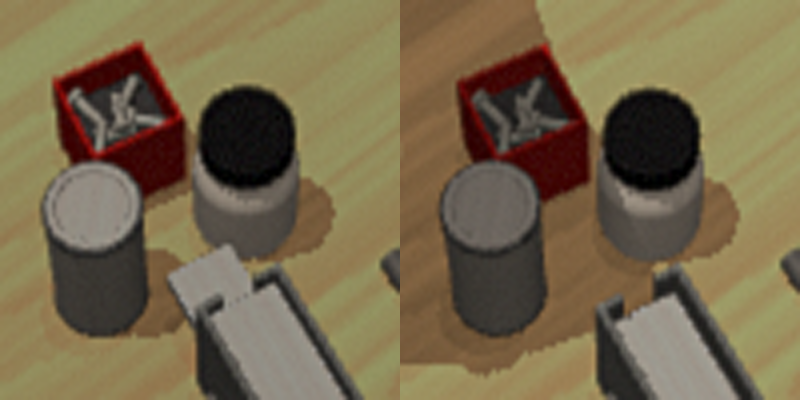

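View pics/side19c.png

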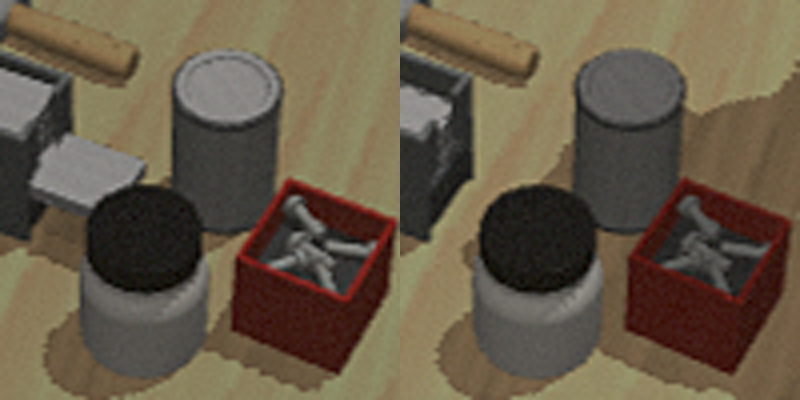

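View pics/scene19.png

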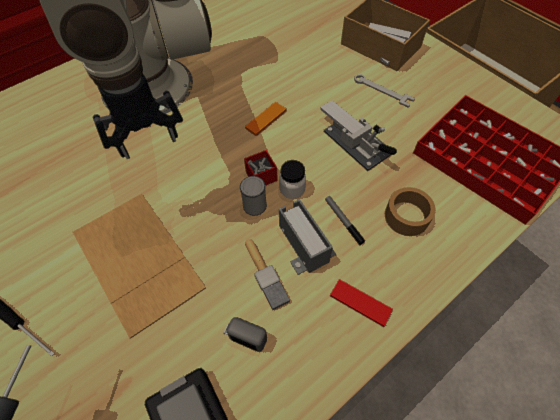

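Request:
{"api": "servo_tool", "payload": {
  "moves": [
    [[0,0,0,0,0,0,8.5],[0,0,0,0,0,0,8.5],[0,0,0,0,0,0,8.5]]
  ]
}}

```text
time: 47.35
ee_pos: [0.3889, -0.1407, 0.1797]
tcp_rot: [179.8, 0.5, 167.8]
wrist_force: [0.0, -0.3, 0.4]
opening: 0.085
```

```bash
python3 - <<'E'
from workcell import bot
print(bot.job_done())
E
```

```text
the job is handed in; nothing more can be done
None
```

The job is done and was handed in at about 47 s; no verdict was reported. I set the screw box, tin and jar upright on the cardboard. I then drew the lowest bar about 100 mm straight out and laid it flat in the jig. Finally I put the jar, tin and box back upright, in that order.

What the last checks showed:
- **Bar:** in the camera images it lies flat on the rest between the cheeks, roughly 2–3 mm short of the end stop.
- **Magazine:** the bars above the lowest one dropped down and stayed in the magazine.
- **Jar and screw box:** compared with the first images, each stands within about 3 mm of where it was.
- **Tin:** the checks disagree. The scene and side cameras put it about 1–2 mm off, but the wrist camera suggested 4–5 mm. I did not move it again.

Two things went wrong on the way:
- **Wrist joint limit:** an early turn went the wrong way and ran the last joint up to its 180° limit. I turned it back before touching anything.
- **Tin pressed on the table:** while I was setting the tin down, the wrist force briefly read about 55 N, under the 120 N limit. It came from the tin held in the fingers.

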